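# Open the counterweighted hold-down and load a torch head

### The arm

A 7-joint arm with a two-finger parallel gripper is mounted at the origin on a cart in front of the work surface, level with it; the furniture and walls round the work are solid. World frame = base frame: x ahead of the robot, y to its left, z up, the work surface at z = 0. Lengths are in m, angles in rad, forces in N, time in s.
With the tool pointing down it reaches from about 0.4 to 0.85 m from the base axis. Payload 10.4 kg.
Tool frame: the origin (TCP) lies between the finger pads; the fingertips stand 8 mm ahead of it and the grasp point (between the pads) lies 11 mm behind it; z points along the fingers, x is the direction in which the jaws open and shut, and the axes are right-handed (so a half turn about z gives the same grasp; the last joint's range is limited). The gripper opens to 87 mm and grips with 3 to 60 N. Pads are 19 mm wide; open, the fingers measure 117 mm over their backs; the gripper's body (75 mm by 190 mm) begins 51 mm behind the grasp point.
Start: joints at [1.11, 0.332, -0.065, 1.46, 0.022, 1.35, -0.088], TCP at [0.265, -0.566, 0.231] pointing down, gripper open.
Joint ranges: [-2.6, 2.6], [-0.5, 2.12], [-1.47, 1.34], [0.16, 2.42], [-1.27, 4.41], [0.06, 2.06], [-2.6, 2.6]. Speed limits (rad/s): [2.22, 2.22, 2.79, 2.79, 3.14, 3.14, 3.14].

### API

Orientations are given as a unit quaternion [x, y, z, w].
In Python, from bench import r, viewer gives the robot as it stands.
- The arm moves only by the tool apply_moves, never from a script. Its argument "increments" is a list of rows, each an object with "grip": the closure in counts, from 0 (fully open) to 255 (shut); "xyz": the shift along the tool's x, y, z in mm, a list of three; "rotation": the turn, a rotation vector about the tool's x, y, z in degrees, a list of three. A call has 1 to 5 rows; each row is the pose to reach, as a shift and turn from the pose measured when the call began, along the tool's axes at that moment; what a row does not reach only later rows make up. A row lasts 1/8 s, in which the tool goes at most 62.5 mm and 10.7 degrees, less where a joint would pass 70% of its speed; a pose out of reach is approached as far as the arm can. A call with a gripper value outside its range is refused whole. The fingers move at their own pace and stop on an object; "squeeze" is the grip in N (left out, the last holds). Time passes only in rows, so rows that repeat a pose let the fingers close. It gives the time, the measured TCP pose, the force and the opening at its end, in the units of the state.
- r.read_state(): the state, without advancing time (a new reading comes with each control period).
- viewer.camera(name): name is "scene" or "top"; returns a dict with "img" (400x640x3 uint8, blue, green, red), "range_z" (400x640 float32, m along the optical axis (not along the pixel's ray), 0 where there is no reading), "vertical_fov" (degrees; the focal length in pixels is half the picture's height over the tangent of half this angle, whatever the lens; pixels are square), "cx", "cy" (the principal point, pixels), "D" ([k1, k2, p1, p2, k3] as OpenCV has them; the pictures are not rectified), "rvec" (rotation vector, rad) and "tvec" (3), from world to camera coordinates, as OpenCV has them. Camera axes: x right, y down, z forward; pixel columns grow to the right and rows downward; lengths in m; the calibration is good to about 2 mm. A picture is of the moment at which its call begins.
- r.close_job(): hands the job in, once; it reports no verdict.
The state is a dict: "time": time; "joint_positions": joint angles; "joint_vel": joint speeds; "joint_torque": joint torques, N m; "ee_pos": TCP position; "eef_rot": TCP orientation; "ft_force": force on the tool from outside, world axes, zero at the start; "torque": the same for the moment, N m; "width": finger opening in m.
Only numpy, scipy, OpenCV 4.12 (cv2) and the standard library are available. Lean on these libraries where they do the work, as an engineer would, in place of code of your own. Each camera call takes 0.05 s, during which the arm holds its last target.

### The job

Load the hold-down fixture: lift its hinged arm by the cross handle past its balance point, so that it rests open on its rubber stop by itself, moving it smoothly, never flinging it and never forcing it against the stop. Then set the tall torch head upright and fully home in the round pocket of the fixture with gentle pressure, leaving the two small torch heads where they stand and the arm open.

Things in the scene. Friction and masses are not known exactly. Their poses are not given: they have to be found in the camera images.
- fixture: Hold-down fixture, screwed down: grey base plate 305 x 150 x 12 mm with two upright side plates (130 mm high, outer faces 136 mm apart) carrying the hinged arm (steel, with a round steel counterweight clamped on its tail rod). Origin on the bench under its middle; x points from the handle end (at the robot) to the counterweight end, y left, z up. Turned up to 0.25 rad.
- lift_arm (a joint): Arm angle, rad: 0 = level, closed (start); grows as the handle rises and swings back. Handle = hinge + 210 mm * (-cos along fixture x, +sin up). Lifting at the handle takes 2 to 4 N at first, nothing at the balance point; beyond it the arm falls open slowly (damped, 0.5 N m s). The counterweight's place, and so the balance point (0.9 to 1.65 rad), differ each time: feel for it.
- handle (a point): Middle of the arm's cross handle: a round steel bar 14 mm thick along the fixture's y, 96 mm free between the two arm plates (6 x 20 mm). 110 mm above the bench when closed, 70 mm free below. Pinch it from above, a finger before and one behind the bar (next bar 60 mm behind); it turns in them with drag. Held loosely above 0.8 rad it leans on the near finger before balance, on the far one after it.
- pivot (a point): Centre of the arm's hinge axis, 110 mm above the bench, 30 mm behind the fixture's origin along its x. The axis is the fixture's y.
- stop_pads: Two soft black rubber strips on the base behind the hinge that the counterweight comes to rest on: the arm's open stop. Depending on the counterweight's place it is met 0.1 to 0.4 rad past the balance point (at 1.27 to 1.85 rad): the load felt along the handle's circle then turns against you. Over about 5 N at the handle against it is too much. Origin under their middle.
- nest (a point): Centre of the mouth of the round pocket, 38 mm above the bench: an aluminium block 70 x 70 mm on the base plate with a hole 44 mm wide and 18 mm deep (floor 20 mm above the bench), 3 mm chamfer at the mouth. Under the closed arm's rubber foot, 120 mm in front of the fixture's origin.
- tall_head_center (a point): Centre (25 mm above its underside) of the tall torch head: a loose black turned plastic cup 41 mm wide and 50 mm high, open top, 45 g, standing on the bench to the right of the fixture; grasp across the outside near its upper half. Seated in the pocket its centre is 45 mm above the bench and its top stands 32 mm above the block.
- small_head_a: A black torch head 34 mm wide and 34 mm high standing near the tall one; leave it. Origin at the centre of its underside.
- small_head_b: Another black torch head, 34 x 34 mm; leave it. Origin at the centre of its underside.
There are look-alikes about, which are no part of the job. Leave any purple, red or turquoise look-alike of the part that bears tall_head_center alone.

How it is judged:
On the way, in this order (a step that is already met when the one before it is completed fails the run):
1. the arm rests open past its balance point, let go of (value of joint lift_arm above 1.2 rad and velocity of joint lift_arm between -0.05 and 0.05 rad/s and contact force between each of the arm, the fingers and fixture below 0.1 N), for 0.3 s.
2. the tall torch head is down in the pocket (horizontal distance between tall_head_center and nest below 0.005 m and z of tall_head_center in the frame of nest below 0.01 m), for 0.2 s.
At the end, for the whole second after the job is handed in: The arm rests open by itself (joint above 1.2 rad, still within 0.05 rad/s); the tall head stands in the pocket, centre within 5 mm of the pocket's axis, less than 3 mm above its seat, tilted less than 0.08 rad (all of step 2 and value of joint lift_arm above 1.2 rad and velocity of joint lift_arm between -0.05 and 0.05 rad/s and angle between tall_head_center's own z axis and vertical below 0.08 rad); the robot touches nothing.
It fails at once if the arm is flung or dropped (faster than 1.6 rad/s) (velocity of joint lift_arm above 1.6 rad/s or velocity of joint lift_arm below -1.6 rad/s).
It fails at once if the arm is forced against its stop (over 40 N at the rubber) (contact force between stop_pads and lift_arm above 40 N).
It fails at once if the torch head is pressed on the fixture with more than 35 N (contact force between tall_head and fixture above 35 N).
It fails at once if a small torch head is disturbed (moved over 25 mm) (distance of any of small_head_a, small_head_b from where it was at the start of the episode above 0.025 m).
It also fails if it takes over 72 s, if anything falls off the work surface, if the arm or the gripper's body presses on something with over 40 N, if the wrist force passes 120 N, or if a joint passes its speed limit or range.

## Working session

There is one attempt and no reset: what is moved stays moved. The work goes in short steps, Python scripts to look and compute and a tool call to move; the robot and the scene stay as the last step left them, time stands still between calls to the robot, and variables do not carry over. Pictures are saved under pics/ and viewed, and the job is handed in when it is done.

Besides the shell and the picture viewer there is one more tool, called after "Emit:" by a JSON object that holds its "fn" and its "kwargs". apply_moves: Moves the arm, as the interface text tells. Its arguments: {"type":"object","properties":{"increments":{"type":"array","items":{"type":"object","properties":{"grip":{"type":"number"},"xyz":{"type":"array","items":{"type":"number"}},"rotation":{"type":"array","items":{"type":"number"}}}}},"squeeze":{"type":"number"}},"required":["increments"]}

```bash
mkdir -p pics; ls
cat > h.py <<'E'
import numpy as np, cv2
from bench import r, viewer
def snap(n,tag):
    c=viewer.camera(n); cv2.imwrite(f'pics/{n}_{tag}.png',c['img']); np.savez(f'pics/{n}_{tag}.npz',**{k:np.array(v) for k,v in c.items()}); return c
def load(n,tag): return dict(np.load(f'pics/{n}_{tag}.npz'))
def K(c):
    f=200/np.tan(np.radians(float(c['vertical_fov']))/2)
    return np.array([[f,0,float(c['cx'])],[0,f,float(c['cy'])],[0,0,1]])
def ray(c,u,v):
    p=cv2.undistortPoints(np.array([[[u,v]]],float),K(c),np.array(c['D'],float)).ravel()
    R=cv2.Rodrigues(np.array(c['rvec'],float))[0]; t=np.array(c['tvec'],float).ravel()
    return -R.T@t, R.T@np.array([p[0],p[1],1.])
def depthpt(c,u,v):
    o,d=ray(c,u,v); z=float(c['range_z'][int(round(v)),int(round(u))]); return o+d*z
def atz(c,u,v,z):
    o,d=ray(c,u,v); return o+d*(z-o[2])/d[2]
def proj(c,P):
    return cv2.projectPoints(np.array(P,float).reshape(-1,1,3),np.array(c['rvec'],float),np.array(c['tvec'],float),K(c),np.array(c['D'],float))[0].reshape(-1,2)
def tri(c1,p1,c2,p2):
    o1,d1=ray(c1,*p1);o2,d2=ray(c2,*p2)
    A=np.c_[d1,-d2]; s=np.linalg.lstsq(A,o2-o1,rcond=None)[0]
    a=o1+d1*s[0];b=o2+d2*s[1]; return (a+b)/2,np.linalg.norm(a-b)
E
python3 - <<'E'
from h import *
for n in('scene','top'):
    c=snap(n,'0'); print(n,c['vertical_fov'],c['cx'],c['cy'],c['D'],c['rvec'],c['tvec'],ray(c,320,200))
print(r.read_state())
E
```

```text
pics
scene 51.874676409596574 320.2535004117105 199.7418347164647 [-0.06983451  0.          0.          0.          0.        ] [ 1.28582217 -2.34320845  0.87622788] [0.20537901 0.48834382 0.75691748] (array([0.01027155, 0.24602601, 0.89047739]), array([ 0.5461212 , -0.35672929, -0.75795556]))
top 55.99985475843774 312.8061738681369 203.27785686843984 [-0.05340393  0.          0.          0.          0.        ] [ 2.12103266 -2.12748549  0.14726685] [-0.09579945  0.57075657  1.04932267] (array([ 0.39185358, -0.12505434,  1.1255358 ]), array([ 0.17170282,  0.0059716 , -0.98535487]))
{'time': 0.1, 'joint_positions': array([ 1.11040922,  0.33278505, -0.06472883,  1.46088274,  0.02161922,
        1.34989322, -0.08850228]), 'joint_vel': array([ 0.00023566, -0.00190005,  0.00069862, -0.00151618,  0.00022212,
       -0.00118501,  0.0004204 ]), 'joint_torque': array([ 1.75880410e-03, -6.24542427e+01,  2.50754954e-02, -3.90715742e+01,
       -6.13799505e-02,  3.66060343e-02,  2.67995034e-05]), 'ee_pos': array([ 0.26482007, -0.56574119,  0.22983619]), 'eef_rot': array([ 8.43795016e-01, -5.36665228e-01, -5.54131701e-04, -3.12095805e-04]), 'ft_force': array([ 0.72714531, -0.54076666, -0.26304481]), 'torque': array([ 0.03336263,  0.08787961, -0.02086137]), 'width': 0.08705347097930372}
```

View pics/scene_0.png

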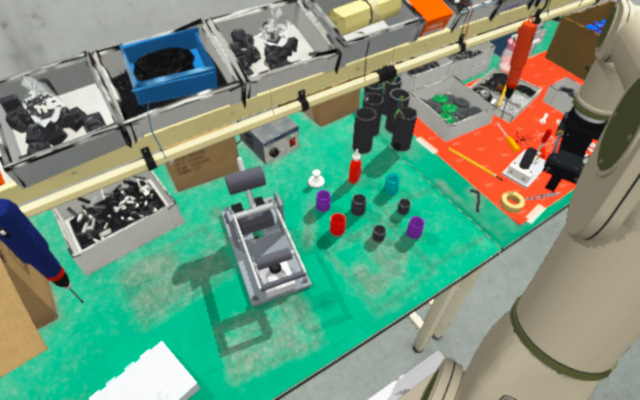

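View pics/top_0.png

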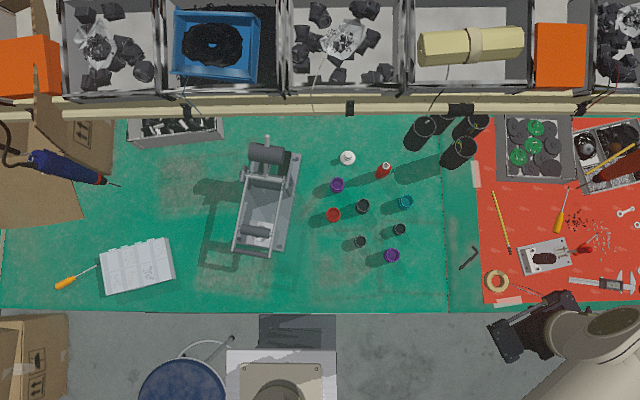

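Run:
```python
from h import *
a=load('scene','0')['img'];b=load('top','0')['img']
cv2.imwrite('pics/c1.png',cv2.resize(a[160:310,210:350],None,fx=5,fy=5,interpolation=2)[:,:][:600*2].copy()[:750,:700][0:600])
cv2.imwrite('pics/c2.png',cv2.resize(b[125:265,220:320],None,fx=4.2,fy=4.2,interpolation=2))
cv2.imwrite('pics/c3.png',np.hstack([cv2.resize(a[165:255,300:440],None,fx=2.8,fy=2.8,interpolation=2)[:252], cv2.resize(b[175:265,310:420],None,fx=2.8,fy=2.8,interpolation=2)[:252]]))
```

```text
(no output)
```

View pics/c1.png

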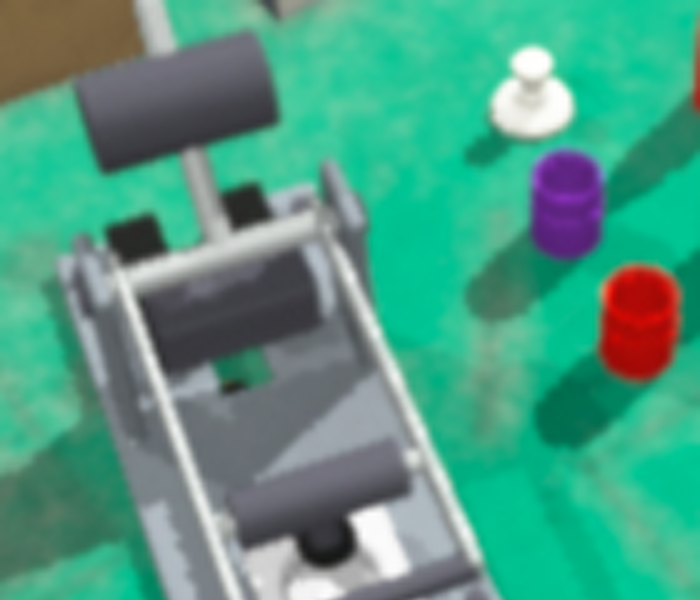

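View pics/c2.png

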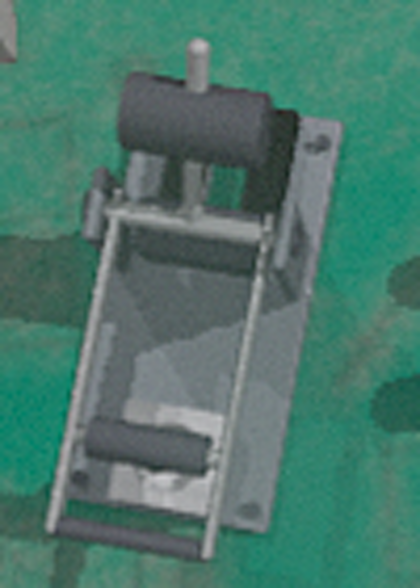

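View pics/c3.png

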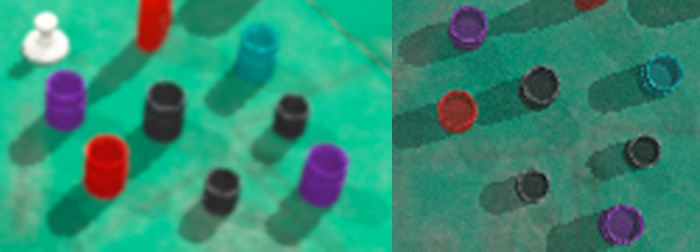

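```bash
cat >> h.py <<'E'
def cloud(c):
    z=c['range_z']; v,u=np.nonzero(z>0)
    p=cv2.undistortPoints(np.stack([u,v],1).reshape(-1,1,2).astype(float),K(c),np.array(c['D'],float)).reshape(-1,2)
    R=cv2.Rodrigues(np.array(c['rvec'],float))[0]; t=np.array(c['tvec'],float).ravel()
    P=(np.c_[p,np.ones(len(p))]*z[v,u][:,None]-t)@R
    return P,u,v
E
python3 - <<'E'
from h import *
for n in('top','scene'):
    c=load(n,'0'); P,u,v=cloud(c)
    print(n)
    g=(P[:,2]>-.02)&(P[:,2]<.005)&(P[:,0]>.4)&(P[:,0]<.7)&(abs(P[:,1])<.4); print('bench z',np.median(P[g,2]),P[g,2].std())
    # fixture region
    lo,hi=(np.array([225,130]),np.array([305,265])) if n=='top' else (np.array([215,160]),np.array([320,310]))
    m=(u>lo[0])&(u<hi[0])&(v>lo[1])&(v<hi[1])&(P[:,2]>.007)
    Q=P[m]; print(np.histogram(Q[:,2],bins=np.arange(0,.25,.01))[0])
    b=Q[(Q[:,2]<.017)]; print('base',b.min(0),b.max(0),cv2.minAreaRect((b[:,:2]*1000).astype(np.float32)))
    bl=Q[(Q[:,2]>.034)&(Q[:,2]<.042)]; print('block',len(bl),cv2.minAreaRect((bl[:,:2]*1000).astype(np.float32)))
    print('heads')
    import itertools
    for k,(a,bb) in {'tall':((362,206),(358,205)),'sa':((360,241),(379,233)),'sb':((399,229),(404,206))}.items():
        x=a if n=='top' else bb
        m=(abs(u-x[0])<11)&(abs(v-x[1])<13)&(P[:,2]>.01); q=P[m]; print(k,q[:,2].max(),np.percentile(q[:,2],95),cv2.minAreaRect((q[:,:2]*1000).astype(np.float32)))
        t=q[q[:,2]>np.percentile(q[:,2],95)-.008]; print('  circ',cv2.minEnclosingCircle((t[:,:2]*1000).astype(np.float32)))
T,S=load('top','0'),load('scene','0')
print(tri(T,(251.2,253.6),S,(278.5,275)))
E
```

```text
top
bench z -0.00032184215408959436 0.002166656172126415
[ 548 1803  196  380   51   24   21   28  221   27  108  884  426   47
   25   13   47  108  417  116   29    0    0    0]
base [ 0.43380023 -0.06654363  0.00707445] [0.73700826 0.14542048 0.01699412] ((594.5370483398438, 37.69007110595703), (160.92764282226562, 308.20269775390625), 78.41592407226562)
block 302 ((568.2515869140625, 39.424259185791016), (127.68449401855469, 243.08836364746094), 80.36384582519531)
heads
tall 0.05367361638194651 0.050357065425829364 ((563.5928344726562, -240.82135009765625), (38.047080993652344, 39.0733642578125), 1.7267240285873413)
  circ ((565.4935913085938, -241.9000701904297), 19.985336303710938)
sa 0.03783592387781145 0.0359037001289664 ((460.2146911621094, -232.9574432373047), (31.47814178466797, 32.25254821777344), 1.7831374406814575)
  circ ((461.2777099609375, -233.81224060058594), 17.105106353759766)
sb 0.04051996383081456 0.035457529305279296 ((496.9008483886719, -348.994384765625), (33.29519271850586, 32.46861267089844), 86.8862075805664)
  circ ((496.5166931152344, -348.8953857421875
[... 512 characters left out ...]
4631 0.05111282985127778 ((562.5582885742188, -241.07150268554688), (40.17799377441406, 40.60617446899414), 84.32526397705078)
  circ ((564.1083374023438, -241.3400115966797), 20.71135139465332)
sa 0.03687918625160634 0.034808939625811934 ((459.82763671875, -234.41653442382812), (33.10567092895508, 36.32035827636719), 22.008670806884766)
  circ ((459.365234375, -233.99989318847656), 18.167083740234375)
sb 0.05115910932673219 0.04525373664880859 ((474.4366455078125, -341.73736572265625), (30.883556365966797, 83.74143981933594), 74.12732696533203)
  circ ((437.2276611328125, -322.1473693847656), 6.8138885498046875)
(array([0.42670763, 0.06928664, 0.1258479 ]), np.float64(0.012968398287173718))
```

Run:
```python
from h import *
a=load('scene','0')['img'];b=load('top','0')['img']
cv2.imwrite('pics/c4.png',cv2.resize(a[235:310,230:330],None,fx=7,fy=7,interpolation=2))
cv2.imwrite('pics/c5.png',cv2.resize(b[215:265,220:300],None,fx=9,fy=9,interpolation=2))
```

```text
(no output)
```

View pics/c4.png

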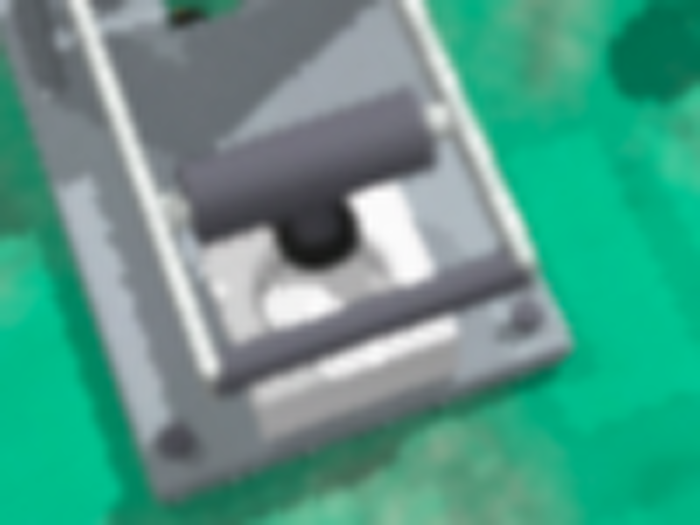

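View pics/c5.png

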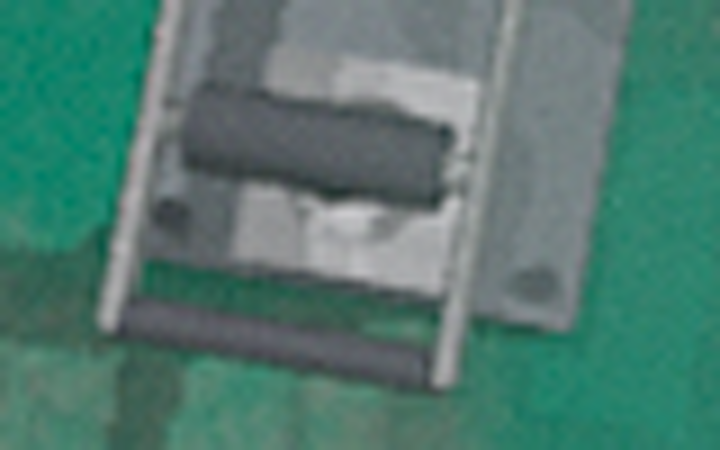

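Run:
```python
from h import *
from scipy.optimize import least_squares
T,S=load('top','0'),load('scene','0')
print(tri(T,(251.0,253.2),S,(283.6,281.7)))
obs=[(T,(-180,48,110),(127/9+220,316/9+215)),(T,(-180,-48,110),(432/9+220,372/9+215)),
(S,(-180,48,110),(228/7+230,378/7+235)),(S,(-180,-48,110),(522/7+230,272/7+235)),
(T,(-152.5,-75,12),(575/9+220,328/9+215)),(T,(152.5,-75,12),(343/4.2+220,118/4.2+125)),
(S,(-152.5,-75,12),(572/7+230,350/7+235)),(S,(-152.5,75,12),(155/7+230,487/7+235)),
(T,(-155,-35,38),(442/9+220,293/9+215)),(T,(-85,-35,38),(478/9+220,80/9+215)),
(S,(-155,35,38),(255/7+230,385/7+235)),(S,(-155,-35,38),(455/7+230,322/7+235))]
def W(x,p):
    c,s=np.cos(x[2]),np.sin(x[2]); p=np.array(p)/1000
    return np.array([x[0]+c*p[0]-s*p[1],x[1]+s*p[0]+c*p[1],p[2]])
f=lambda x:np.concatenate([proj(c,W(x,p))[0]-q for c,p,q in obs])
s=least_squares(f,[.6,.04,-.15],loss='soft_l1'); print(s.x); print(f(s.x).reshape(-1,2).round(1))
for n,p in dict(handle=(-180,0,110),pivot=(30,0,110),nest=(-120,0,38)).items(): print(n,W(s.x,p))
# tall head from rims by both
for z in(.05,): print(atz(T,362.3,206.2,z),)
```

```text
(array([0.42393124, 0.06828261, 0.10321876]), np.float64(0.0016654904012080051))
[ 0.59923527  0.0371793  -0.1743791 ]
[[-0.7  0.8]
 [ 0.1  0.8]
 [-0.5 -0.7]
 [-0.3 -0.5]
 [-0.3 -1.2]
 [ 0.2 -1.2]
 [-0.3 -3.6]
 [-0.5 -1.7]
 [-0.2  0.8]
 [ 0.3  0.7]
 [ 0.9  2.6]
 [ 0.9  1.4]]
handle [0.42196507 0.0684087  0.11      ]
pivot [0.6287803 0.0319744 0.11     ]
nest [0.48105513 0.0579989  0.038     ]
[ 0.56044403 -0.24063163  0.05      ]
```

```bash
cat >> h.py <<'E'
from scipy.spatial.transform import Rotation as Ro
def Rt(yaw,pitch=0):  # tool down, tool x at world yaw
    return Ro.from_euler('z',yaw)*Ro.from_matrix(np.diag([1.,-1,-1]))
def inc(P,yaw=None):
    s=r.read_state(); R0=Ro.from_quat(s['eef_rot']); p0=s['ee_pos']
    d=R0.inv().apply(np.array(P)-p0)*1000
    rv=(R0.inv()*Rt(yaw)).as_rotvec(degrees=True) if yaw is not None else 0
    return d.round(1),np.round(rv,1)
E
python3 - <<'E'
from h import *
y=-0.174
for P in [(.48,-.2,.25),(.422,.068,.2),(.422,.068,.099)]: print(inc(P,y))
E
```

```text
(array([-240. , -349.9,  -19.9]), array([ -0. ,   0.1, -54.9]))
(array([-507.3, -411. ,   30.5]), array([ -0. ,   0.1, -54.9]))
(array([-507.2, -411.1,  131.5]), array([ -0. ,   0.1, -54.9]))
```

Emit:
{"fn": "apply_moves", "kwargs": {"increments": [{"xyz": [-34, -50, -3], "rotation": [0, 0, -9], "grip": 130}, {"xyz": [-69, -100, -6], "rotation": [0, 0, -18], "grip": 130}, {"xyz": [-103, -150, -9], "rotation": [0, 0, -28], "grip": 130}, {"xyz": [-137, -200, -12], "rotation": [0, 0, -37], "grip": 130}, {"xyz": [-171, -250, -15], "rotation": [0, 0, -46], "grip": 130}], "squeeze": 12}}

```text
time: 0.72
ee_pos: [0.4193, -0.303, 0.245]
eef_rot: [0.987, -0.162, -0.0, -0.0]
ft_force: [0.6, -0.2, -0.1]
width: 0.0466
```

Run:
```python
from h import *
y=-0.174
for P in [(.48,-.2,.25),(.422,.068,.2),(.422,.068,.099)]: print(inc(P,y))
```

```text
(array([  24.6, -117. ,   -5. ]), array([-0. ,  0.1, -8.7]))
(array([-115.9, -352.5,   45.4]), array([-0. ,  0.1, -8.7]))
(array([-115.8, -352.4,  146.4]), array([-0. ,  0.1, -8.7]))
```

Emit:
{"fn": "apply_moves", "kwargs": {"increments": [{"xyz": [-10, -60, 0], "rotation": [0, 0, -9], "grip": 130}, {"xyz": [-30, -120, 0], "rotation": [0, 0, -9], "grip": 130}, {"xyz": [-50, -180, 10], "rotation": [0, 0, -9], "grip": 130}, {"xyz": [-70, -240, 20], "rotation": [0, 0, -9], "grip": 130}, {"xyz": [-95, -300, 32], "rotation": [0, 0, -9], "grip": 130}]}}

```text
time: 1.35
ee_pos: [0.4252, 0.0061, 0.2144]
eef_rot: [0.996, -0.084, -0.0, -0.0]
ft_force: [1.8, 0.3, -0.4]
width: 0.0428
```

Emit:
{"fn": "apply_moves", "kwargs": {"increments": [{"xyz": [-20, -50, 10], "grip": 130}, {"xyz": [-20, -50, 10], "grip": 130}, {"xyz": [-20, -50, 10], "grip": 130}]}}

```text
$.increments[0]: bad value
```

Run:
```python
from h import *
y=-0.174
for P in [(.422,.068,.2),(.422,.068,.099)]: print(inc(P,y))
print(r.read_state())
snap('top',1);snap('scene',1)
```

```text
(array([-13.5, -60.5,  14.4]), array([-0. ,  0. ,  0.3]))
(array([-13.4, -60.5, 115.4]), array([-0. ,  0. ,  0.3]))
{'time': 1.35, 'joint_positions': array([ 0.58932315, -0.08213591, -0.66547678,  1.94318683, -0.05389661,
        1.26388555, -0.22616813]), 'joint_vel': array([-0.47572545, -0.08611424, -0.60359343,  0.23471353, -0.10016316,
       -0.19340791, -1.03009468]), 'joint_torque': array([  4.35611799, -26.67880297,   4.67971355, -37.77081728,
         0.18706484,   0.81451692,   2.23491132]), 'ee_pos': array([0.42516688, 0.00607508, 0.2143651 ]), 'eef_rot': array([ 9.96475190e-01, -8.38870422e-02, -2.50129407e-04, -3.13256794e-04]), 'ft_force': array([ 1.83589145,  0.25936735, -0.44178378]), 'torque': array([ 0.01103331, -0.06626076, -0.0340128 ]), 'width': 0.042776654422674}
```

View pics/scene_1.png

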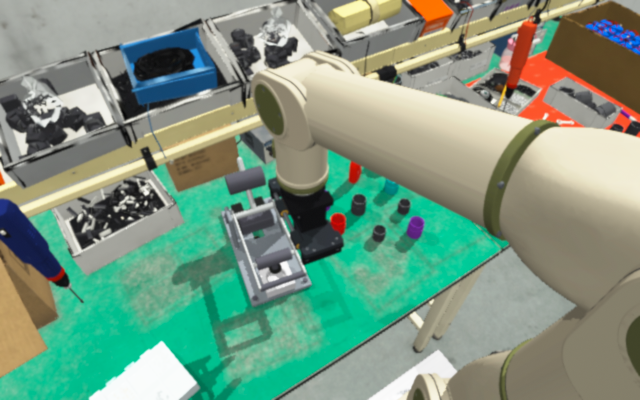

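View pics/top_1.png

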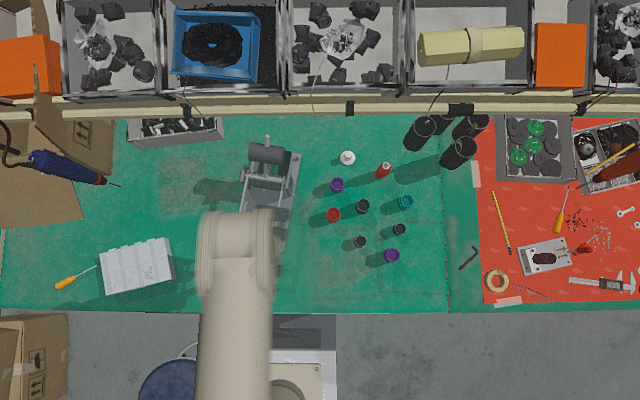

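Emit:
{"fn": "apply_moves", "kwargs": {"increments": [{"xyz": [-13, -40, 10], "rotation": [0, 0, 0], "grip": 130}, {"xyz": [-13, -60, 14], "rotation": [0, 0, 0], "grip": 130}, {"xyz": [-13, -60, 30], "rotation": [0, 0, 0], "grip": 130}, {"xyz": [-13, -60, 40], "rotation": [0, 0, 0], "grip": 130}, {"xyz": [-13, -60, 40], "rotation": [0, 0, 0], "grip": 130}]}}

```text
time: 2.08
ee_pos: [0.4203, 0.0705, 0.1729]
eef_rot: [0.997, -0.08, -0.002, -0.001]
ft_force: [-1.1, -0.1, 0.2]
width: 0.043
```

Run:
```python
from h import *
y=-0.174
for P in [(.422,.068,.099)]: print(inc(P,y))
print(r.read_state()['ft_force'])
c=snap('scene',2)
cv2.imwrite('pics/c6.png',cv2.resize(c['img'][160:320,200:360],None,fx=3.75,fy=3.75,interpolation=2))
```

```text
(array([ 2.4,  2.2, 73.9]), array([-0. ,  0.2,  0.8]))
[-1.0924946  -0.12316049  0.2018179 ]
```

View pics/c6.png

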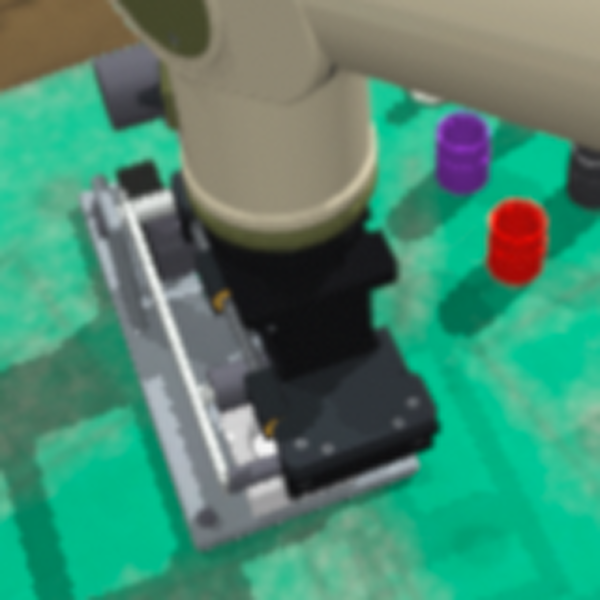

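Emit:
{"fn": "apply_moves", "kwargs": {"increments": [{"xyz": [2, 2, 20], "rotation": [0, 0, 1], "grip": 130}, {"xyz": [2, 2, 40], "rotation": [0, 0, 1], "grip": 130}, {"xyz": [2, 2, 60], "rotation": [0, 0, 1], "grip": 130}, {"xyz": [2, 2, 74], "rotation": [0, 0, 1], "grip": 130}, {"xyz": [2, 2, 74], "rotation": [0, 0, 1], "grip": 130}]}}

```text
time: 2.75
ee_pos: [0.4218, 0.0683, 0.0991]
eef_rot: [0.996, -0.089, -0.002, -0.001]
ft_force: [0.4, -0.4, -0.1]
width: 0.0426
```

Run:
```python
from h import *
print(inc((.422,.068,.099),-.174)); s=r.read_state(); print(s['ft_force'],s['torque'],s['joint_positions'])
c=snap('top',3)
cv2.imwrite('pics/c7.png',cv2.resize(c['img'][120:280,190:330],None,fx=3.75,fy=3.75,interpolation=2))
```

```text
(array([0.3, 0.3, 0.1]), array([-0.1,  0.3, -0.3]))
[ 0.40736082 -0.40730897 -0.14916345] [-0.02152445 -0.05932992 -0.00820105] [ 0.49700844  0.08236183 -0.77459343  2.07447318  0.06441254  1.01282258
 -0.48862192]
```

Close at 12 N.

Emit:
{"fn": "apply_moves", "kwargs": {"increments": [{"xyz": [0, 0, 0], "rotation": [0, 0, 0], "grip": 180}, {"xyz": [0, 0, 0], "rotation": [0, 0, 0], "grip": 230}, {"xyz": [0, 0, 0], "rotation": [0, 0, 0], "grip": 255}, {"xyz": [0, 0, 0], "rotation": [0, 0, 0], "grip": 255}, {"xyz": [0, 0, 0], "rotation": [0, 0, 0], "grip": 255}], "squeeze": 12}}

```text
time: 3.42
ee_pos: [0.4246, 0.0681, 0.1007]
eef_rot: [0.996, -0.089, 0.001, -0.001]
ft_force: [9.9, -2.3, -4.1]
width: 0.0137
```

```bash
cat >> h.py <<'E'
yaw=-0.1744; PIV=np.array([.6288,.0320,.110])
def ang():
    s=r.read_state(); g=s['ee_pos']+Ro.from_quat(s['eef_rot']).apply([0,0,-.011])
    e=np.array([np.cos(yaw),np.sin(yaw),0]); d=g-PIV
    th=np.arctan2(d[2],-d@e); rad=np.hypot(d[2],d@e)
    t=np.array([np.sin(th)*e[0],np.sin(th)*e[1],np.cos(th)])
    f=s['ft_force']; n=np.array([-np.cos(th)*e[0],-np.cos(th)*e[1],np.sin(th)])
    print('t',s['time'],'th',th.round(3),'rad',rad.round(4),'Ftan',(f@t).round(2),'Frad',(f@n).round(2),'F',f.round(2),'w',s['width'].round(4),'vmax',abs(s['joint_vel']).max().round(3))
    return th
def rows(ths):
    e=np.array([np.cos(yaw),np.sin(yaw),0])
    for q in ths:
        P=PIV+.21*(-np.cos(q)*e+np.sin(q)*np.array([0,0,1]))-[0,0,.011]
        print(round(q,3),*inc(P,yaw))
E
python3 - <<'E'
from h import *
th=ang(); rows([.03,.07,.12,.17,.22])
E
```

```text
Traceback (most recent call last):
  File "h.py", line 44, in ang
    print('t',s['time'],'th',th.round(3),'rad',rad.round(4),'Ftan',(f@t).round(2),'Frad',(f@n).round(2),'F',f.round(2),'w',s['width'].round(4),'vmax',abs(s['joint_vel']).max().round(3))
                                                                                                                           ^^^^^^^^^^^^^^^^
AttributeError: 'float' object has no attribute 'round'
```

View pics/c7.png

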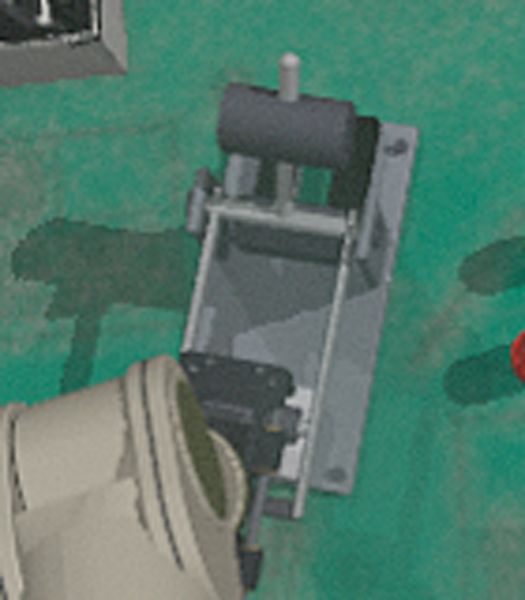

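```bash
sed -i "s/s\['width'\].round(4)/round(s['width'],4)/; s/PIV=np.array(\[.6288,.0320,.110\])/PIV=np.array([.6315,.0315,.110])/" h.py
python3 - <<'E'
from h import *
th=ang(); rows([.03,.07,.12,.17,.22])
E
```

```text
t 3.425 th 0.008 rad 0.2101 Ftan -4.01 Frad -10.21 F [ 9.93 -2.31 -4.09] w 0.0137 vmax 0.001
0.03 [ 0.2  0.1 -4.6] [-0.1 -0.1 -0.3]
0.07 [  0.6   0.1 -13. ] [-0.1 -0.1 -0.3]
0.12 [  1.6   0.1 -23.4] [-0.1 -0.1 -0.3]
0.17 [  3.2   0.1 -33.8] [-0.1 -0.1 -0.3]
0.22 [  5.2   0.  -44.1] [-0.1 -0.1 -0.3]
```

Emit:
{"fn": "apply_moves", "kwargs": {"increments": [{"xyz": [0, 0, -5], "rotation": [0, 0, 0], "grip": 255}, {"xyz": [0.6, 0, -13], "rotation": [0, 0, 0], "grip": 255}, {"xyz": [1.6, 0, -22], "rotation": [0, 0, 0], "grip": 255}, {"xyz": [3, 0, -32], "rotation": [0, 0, 0], "grip": 255}, {"xyz": [4.5, 0, -41], "rotation": [0, 0, 0], "grip": 255}]}}

```text
time: 4.05
ee_pos: [0.4287, 0.0674, 0.1423]
eef_rot: [0.996, -0.089, 0.001, -0.001]
ft_force: [-0.0, 1.4, -4.4]
width: 0.0135
```

Run:
```python
from h import *
th=ang(); rows(th+np.array([.05,.1,.15,.2,.25]))
```

```text
t 4.05 th 0.207 rad 0.2105 Ftan -4.35 Frad -0.64 F [-0.03  1.39 -4.39] w 0.0135 vmax 0.156
0.257 [  2.9   0.1 -10.1] [-0.1 -0.1 -0.2]
0.307 [  5.8   0.1 -20.2] [-0.1 -0.1 -0.2]
0.357 [  9.2   0.  -30.1] [-0.1 -0.1 -0.2]
0.407 [ 13.2  -0.  -39.9] [-0.1 -0.1 -0.2]
0.457 [ 17.6  -0.  -49.4] [-0.1 -0.1 -0.2]
```

Excellent tracking; the load is about 4 N.

Emit:
{"fn": "apply_moves", "kwargs": {"increments": [{"xyz": [3, 0, -10], "rotation": [0, 0, 0], "grip": 255}, {"xyz": [6, 0, -20], "rotation": [0, 0, 0], "grip": 255}, {"xyz": [9, 0, -30], "rotation": [0, 0, 0], "grip": 255}, {"xyz": [13, 0, -40], "rotation": [0, 0, 0], "grip": 255}, {"xyz": [17.5, 0, -49.5], "rotation": [0, 0, 0], "grip": 255}]}}

```text
time: 4.68
ee_pos: [0.4443, 0.0646, 0.1921]
eef_rot: [0.996, -0.089, -0.001, -0.001]
ft_force: [-10.0, 3.9, -0.1]
width: 0.0136
```

Run:
```python
from h import *
th=ang(); rows(th+np.array([.05,.1,.15,.2,.25]))
```

```text
t 4.675 th 0.455 rad 0.2116 Ftan -4.7 Frad 9.42 F [-10.01   3.86  -0.08] w 0.0136 vmax 0.175
0.505 [ 6.3  0.1 -8.6] [-0.1  0.2 -0.2]
0.555 [ 11.6   0.  -17.7] [-0.1  0.2 -0.2]
0.605 [ 17.3   0.  -26.5] [-0.1  0.2 -0.2]
0.655 [ 23.5  -0.  -35. ] [-0.1  0.2 -0.2]
0.705 [ 30.1  -0.1 -43.2] [-0.1  0.2 -0.2]
```

Emit:
{"fn": "apply_moves", "kwargs": {"increments": [{"xyz": [4, 0, -9], "rotation": [0, 0, 0], "grip": 255}, {"xyz": [9, 0, -18], "rotation": [0, 0, 0], "grip": 255}, {"xyz": [14.5, 0, -27], "rotation": [0, 0, 0], "grip": 255}, {"xyz": [20.5, 0, -36], "rotation": [0, 0, 0], "grip": 255}, {"xyz": [27, 0, -44], "rotation": [0, 0, 0], "grip": 255}]}}

```text
time: 5.3
ee_pos: [0.4707, 0.0599, 0.2366]
eef_rot: [0.996, -0.089, -0.002, -0.001]
ft_force: [-6.8, 3.8, 1.0]
width: 0.0135
```

Run:
```python
from h import *
th=ang(); rows(th+np.array([.05,.1,.15,.2,.25]))
```

```text
t 5.3 th 0.7 rad 0.2135 Ftan -3.98 Frad 6.32 F [-6.85  3.77  1.03] w 0.0135 vmax 0.205
0.75 [ 9.7  0.1 -5.7] [-0.1  0.3 -0.2]
0.8 [ 17.    0.  -13.2] [-0.1  0.3 -0.2]
0.85 [ 24.6  -0.  -20.3] [-0.1  0.3 -0.2]
0.9 [ 32.7  -0.  -27.1] [-0.1  0.3 -0.2]
0.95 [ 41.   -0.1 -33.5] [-0.1  0.3 -0.2]
```

```bash
cat >> h.py <<'E'
def rows2(dths):
    s=r.read_state(); R0=Ro.from_quat(s['eef_rot']); g=s['ee_pos']+[0,0,-.0]; g=s['ee_pos']+R0.apply([0,0,-.011])
    e=np.array([np.cos(yaw),np.sin(yaw),0]); d=g-PIV; th=np.arctan2(d[2],-d@e); rad=np.hypot(d[2],d@e)
    lat=d-(d@e)*e-[0,0,d[2]]
    for q in dths:
        P=PIV+rad*(-np.cos(th+q)*e+np.sin(th+q)*np.array([0,0,1]))+R0.apply([0,0,.011])
        print(round(th+q,3),*inc(P,yaw))
E
python3 - <<'E'
from h import *
rows2(np.arange(1,6)*.05)
E
```

```text
0.75 [ 7.   0.1 -8. ] [-0.1  0.3 -0.2]
0.8 [ 14.5   0.  -15.7] [-0.1  0.3 -0.2]
0.85 [ 22.3  -0.  -23. ] [-0.1  0.3 -0.2]
0.9 [ 30.5  -0.  -29.8] [-0.1  0.3 -0.2]
0.95 [ 38.9  -0.1 -36.3] [-0.1  0.3 -0.2]
```

Emit:
{"fn": "apply_moves", "kwargs": {"increments": [{"xyz": [7, 0, -7], "rotation": [0, 0, 0], "grip": 255}, {"xyz": [14, 0, -14.5], "rotation": [0, 0, 0], "grip": 255}, {"xyz": [22, 0, -21.5], "rotation": [0, 0, 0], "grip": 255}, {"xyz": [30, 0, -28], "rotation": [0, 0, 0], "grip": 255}, {"xyz": [38, 0, -34.5], "rotation": [0, 0, 0], "grip": 255}]}}

```text
time: 5.92
ee_pos: [0.5071, 0.0536, 0.273]
eef_rot: [0.996, -0.088, -0.004, -0.0]
ft_force: [-16.9, 1.3, 13.9]
width: 0.0135
```

Run:
```python
from h import *
th=ang(); rows2(np.arange(1,6)*.05)
c=snap('scene',4)
cv2.imwrite('pics/c8.png',cv2.resize(c['img'][120:320,190:360],None,fx=3,fy=3,interpolation=2))
```

```text
t 5.925 th 0.943 rad 0.215 Ftan -5.52 Frad 21.16 F [-16.93   1.3   13.89] w 0.0135 vmax 0.227
0.993 [ 8.8  0.2 -6.2] [ 0.   0.4 -0.1]
1.043 [ 17.9   0.2 -11.9] [ 0.   0.4 -0.1]
1.093 [ 27.3   0.2 -17.1] [ 0.   0.4 -0.1]
1.143 [ 36.9   0.1 -21.9] [ 0.   0.4 -0.1]
1.193 [ 46.8   0.1 -26.2] [ 0.   0.4 -0.1]
```

View pics/c8.png

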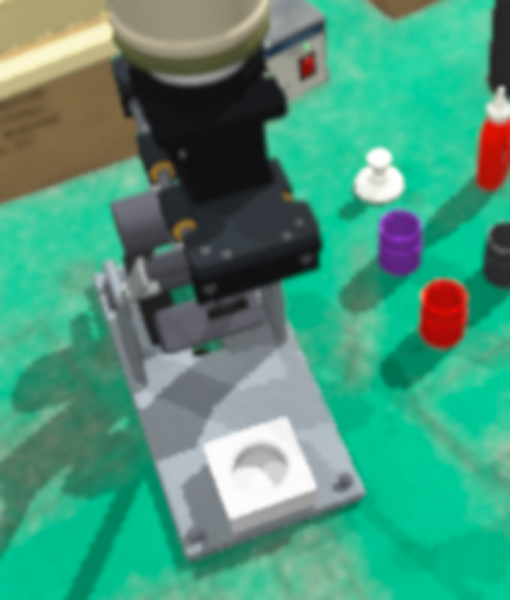

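Emit:
{"fn": "apply_moves", "kwargs": {"increments": [{"xyz": [0, 0, 0], "rotation": [0, 0, 0], "grip": 205}, {"xyz": [0, 0, 0], "rotation": [0, 0, 0], "grip": 196}, {"xyz": [0, 0, 0], "rotation": [0, 0, 0], "grip": 196}]}}

```text
time: 6.35
ee_pos: [0.5087, 0.0532, 0.2738]
eef_rot: [0.996, -0.089, -0.003, -0.001]
ft_force: [-1.4, 0.3, -0.6]
width: 0.02
```

Run:
```python
from h import *
th=ang(); rows2(np.arange(1,6)*.05)
```

```text
t 6.35 th 0.951 rad 0.2147 Ftan -1.51 Frad 0.35 F [-1.42  0.25 -0.59] w 0.02 vmax 0.005
1.001 [ 8.9 -0.  -6.1] [-0.   0.3 -0.2]
1.051 [ 18.   -0.  -11.7] [-0.   0.3 -0.2]
1.101 [ 27.4  -0.1 -16.8] [-0.   0.3 -0.2]
1.151 [ 37.1  -0.1 -21.5] [-0.   0.3 -0.2]
1.201 [ 47.   -0.2 -25.6] [-0.   0.3 -0.2]
```

Emit:
{"fn": "apply_moves", "kwargs": {"increments": [{"xyz": [7, 0, -5], "rotation": [0, 0, 0], "grip": 196}, {"xyz": [14, 0, -9], "rotation": [0, 0, 0], "grip": 196}, {"xyz": [22, 0, -14], "rotation": [0, 0, 0], "grip": 196}, {"xyz": [29, 0, -18], "rotation": [0, 0, 0], "grip": 196}, {"xyz": [37, 0, -21.5], "rotation": [0, 0, 0], "grip": 196}]}}

```text
time: 6.98
ee_pos: [0.5459, 0.0465, 0.2957]
eef_rot: [0.996, -0.089, -0.002, -0.001]
ft_force: [-4.3, 1.4, 2.7]
width: 0.0206
```

Run:
```python
from h import *
th=ang(); rows2(np.arange(1,6)*.04)
```

```text
t 6.975 th 1.155 rad 0.2151 Ftan -3.0 Frad 4.32 F [-4.31  1.41  2.74] w 0.0206 vmax 0.197
1.195 [ 7.9 -0.1 -3.4] [-0.1  0.3 -0.2]
1.235 [16.  -0.1 -6.4] [-0.1  0.3 -0.2]
1.275 [24.1 -0.2 -9.1] [-0.1  0.3 -0.2]
1.315 [ 32.4  -0.2 -11.5] [-0.1  0.3 -0.2]
1.355 [ 40.8  -0.2 -13.5] [-0.1  0.3 -0.2]
```

Emit:
{"fn": "apply_moves", "kwargs": {"increments": [{"xyz": [6, 0, -3], "rotation": [0, 0, 0], "grip": 196}, {"xyz": [12, 0, -5.5], "rotation": [0, 0, 0], "grip": 196}, {"xyz": [18, 0, -8], "rotation": [0, 0, 0], "grip": 196}, {"xyz": [18, 0, -8], "rotation": [0, 0, 0], "grip": 196}, {"xyz": [18, 0, -8], "rotation": [0, 0, 0], "grip": 196}]}}

```text
time: 7.6
ee_pos: [0.5635, 0.0432, 0.3033]
eef_rot: [0.996, -0.089, -0.002, -0.001]
ft_force: [-0.6, -0.0, -0.7]
width: 0.0204
```

Run:
```python
from h import *
th=ang(); rows2(np.arange(1,6)*.04)
```

```text
t 7.6 th 1.246 rad 0.2156 Ftan -0.78 Frad -0.49 F [-0.6  -0.05 -0.72] w 0.0204 vmax 0.006
1.286 [ 8.2 -0.4 -2.6] [-0.   0.3 -0.2]
1.326 [16.5 -0.4 -4.9] [-0.   0.3 -0.2]
1.366 [24.9 -0.4 -6.9] [-0.   0.3 -0.2]
1.406 [33.4 -0.5 -8.5] [-0.   0.3 -0.2]
1.446 [41.9 -0.5 -9.8] [-0.   0.3 -0.2]
```

Emit:
{"fn": "apply_moves", "kwargs": {"increments": [{"xyz": [8, 0, -2.5], "rotation": [0, 0, 0], "grip": 196}, {"xyz": [16, 0, -5], "rotation": [0, 0, 0], "grip": 196}, {"xyz": [25, 0, -7], "rotation": [0, 0, 0], "grip": 196}, {"xyz": [25, 0, -7], "rotation": [0, 0, 0], "grip": 196}, {"xyz": [25, 0, -7], "rotation": [0, 0, 0], "grip": 196}]}}

```text
time: 8.22
ee_pos: [0.5882, 0.0387, 0.31]
eef_rot: [0.996, -0.089, -0.003, -0.001]
ft_force: [-0.5, 0.1, 0.6]
width: 0.0203
```

Run:
```python
from h import *
th=ang(); rows2(np.arange(1,6)*.04)
```

```text
t 8.225 th 1.366 rad 0.2155 Ftan -0.39 Frad 0.72 F [-0.53  0.05  0.62] w 0.0203 vmax 0.009
1.406 [ 8.5 -0.4 -1.6] [-0.   0.3 -0.2]
1.446 [17.  -0.5 -2.9] [-0.   0.3 -0.2]
1.486 [25.6 -0.5 -3.9] [-0.   0.3 -0.2]
1.526 [34.1 -0.5 -4.5] [-0.   0.3 -0.2]
1.566 [42.8 -0.6 -4.7] [-0.   0.3 -0.2]
```

Emit:
{"fn": "apply_moves", "kwargs": {"increments": [{"xyz": [8, 0, -1.5], "rotation": [0, 0, 0], "grip": 196}, {"xyz": [17, 0, -3], "rotation": [0, 0, 0], "grip": 196}, {"xyz": [25, 0, -4], "rotation": [0, 0, 0], "grip": 196}, {"xyz": [25, 0, -4], "rotation": [0, 0, 0], "grip": 196}, {"xyz": [25, 0, -4], "rotation": [0, 0, 0], "grip": 196}]}}

```text
time: 8.85
ee_pos: [0.6129, 0.0344, 0.3137]
eef_rot: [0.996, -0.089, -0.003, -0.001]
ft_force: [0.5, -0.2, 0.1]
width: 0.0204
```

Run:
```python
from h import *
th=ang(); rows2(np.arange(1,6)*.04)
```

```text
t 8.85 th 1.483 rad 0.2155 Ftan 0.57 Frad 0.0 F [ 0.54 -0.16  0.05] w 0.0204 vmax 0.006
1.523 [ 8.6 -0.4 -0.6] [-0.1  0.3 -0.2]
1.563 [17.2 -0.5 -0.9] [-0.1  0.3 -0.2]
1.603 [25.8 -0.5 -0.8] [-0.1  0.3 -0.2]
1.643 [34.4 -0.5 -0.4] [-0.1  0.3 -0.2]
1.683 [43.  -0.6  0.3] [-0.1  0.3 -0.2]
```

Emit:
{"fn": "apply_moves", "kwargs": {"increments": [{"xyz": [3, 0, -0.5], "rotation": [0, 0, 0], "grip": 170}, {"xyz": [6, 0, -0.5], "rotation": [0, 0, 0], "grip": 150}, {"xyz": [9, 0, -1], "rotation": [0, 0, 0], "grip": 137}, {"xyz": [9, 0, -1], "rotation": [0, 0, 0], "grip": 137}, {"xyz": [9, 0, -1], "rotation": [0, 0, 0], "grip": 137}]}}

```text
time: 9.48
ee_pos: [0.6217, 0.0328, 0.3146]
eef_rot: [0.996, -0.089, -0.003, -0.001]
ft_force: [0.2, -0.3, 0.2]
width: 0.0395
```

Run:
```python
from h import *
th=ang(); rows2(np.arange(1,6)*.04)
c=snap('scene',5)
cv2.imwrite('pics/c9.png',cv2.resize(c['img'][80:280,190:360],None,fx=3,fy=3,interpolation=2))
c=snap('top',5)
cv2.imwrite('pics/c10.png',cv2.resize(c['img'][120:260,200:330],None,fx=4,fy=4,interpolation=2))
```

```text
t 9.475 th 1.525 rad 0.2158 Ftan 0.28 Frad 0.2 F [ 0.22 -0.3   0.21] w 0.0395 vmax 0.002
1.565 [ 8.6 -0.4 -0.3] [-0.1  0.3 -0.2]
1.605 [17.3 -0.5 -0.2] [-0.1  0.3 -0.2]
1.645 [25.9 -0.5  0.2] [-0.1  0.3 -0.2]
1.685 [34.5 -0.5  1. ] [-0.1  0.3 -0.2]
1.725 [43.  -0.5  2.1] [-0.1  0.3 -0.2]
```

View pics/c9.png

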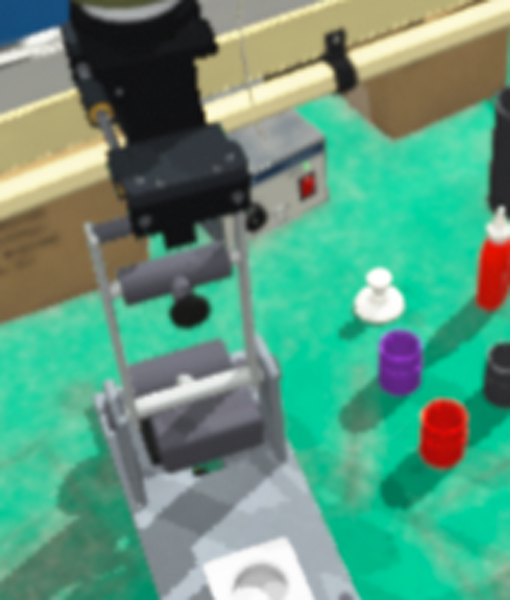

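View pics/c10.png

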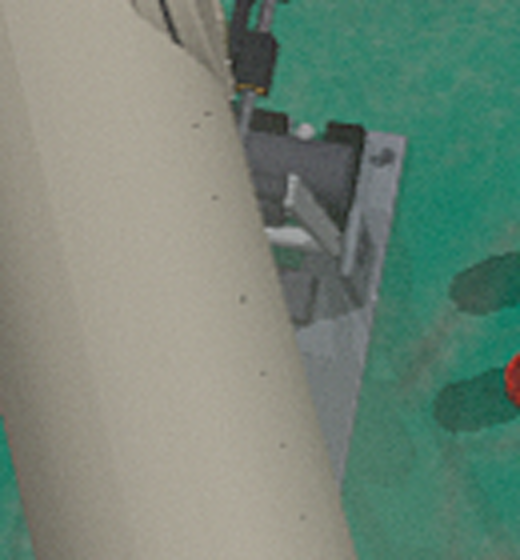

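Emit:
{"fn": "apply_moves", "kwargs": {"increments": [{"xyz": [5, 0, 0], "rotation": [0, 0, 0], "grip": 137}, {"xyz": [10, 0, 0], "rotation": [0, 0, 0], "grip": 137}, {"xyz": [15, 0, 0], "rotation": [0, 0, 0], "grip": 137}, {"xyz": [15, 0, 0], "rotation": [0, 0, 0], "grip": 137}, {"xyz": [15, 0, 0], "rotation": [0, 0, 0], "grip": 137}]}}

```text
time: 10.2
ee_pos: [0.6364, 0.0303, 0.3145]
eef_rot: [0.996, -0.089, -0.003, -0.001]
ft_force: [0.1, 0.3, 0.4]
width: 0.0407
```

Run:
```python
from h import *
th=ang(); rows2(np.arange(1,6)*.04)
c=snap('scene',6)
cv2.imwrite('pics/c11.png',cv2.resize(c['img'][100:230,200:300],None,fx=4.5,fy=4.5,interpolation=2))
```

```text
t 10.2 th 1.595 rad 0.2155 Ftan 0.05 Frad 0.43 F [0.11 0.3  0.42] w 0.0407 vmax 0.004
1.635 [ 8.6 -0.4  0.3] [-0.1  0.3 -0.2]
1.675 [17.2 -0.4  1. ] [-0.1  0.3 -0.2]
1.715 [25.8 -0.5  2. ] [-0.1  0.3 -0.2]
1.755 [34.3 -0.5  3.4] [-0.1  0.3 -0.2]
1.795 [42.7 -0.5  5.1] [-0.1  0.3 -0.2]
```

View pics/c11.png

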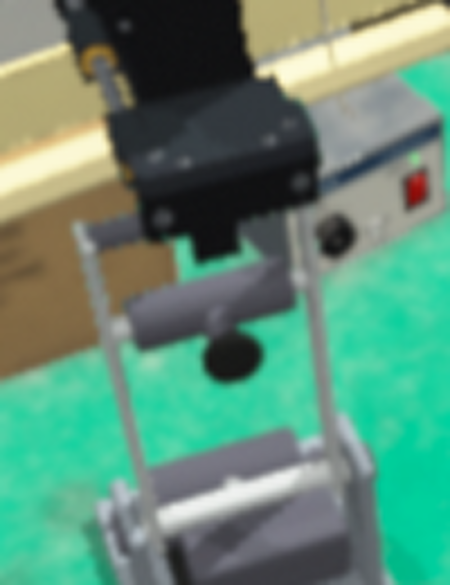

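```bash
cat >> h.py <<'E'
def armang(c,u,v,yoff=.051):
    o,d=ray(c,u,v); n=np.array([-np.sin(yaw),np.cos(yaw),0]); e=np.array([np.cos(yaw),np.sin(yaw),0])
    t=((PIV-o)@n+yoff)/(d@n); q=o+t*d-PIV
    return np.arctan2(q[2],-q@e),np.hypot(q[2],q@e)
E
python3 - <<'E'
from h import *
print(armang(load('scene','5'),219.3,156)); print(armang(load('scene','6'),218.9,150.7))
for t in(5,6):
  a=load('scene',str(t))['img'][120:220,205:285]; cv2.imwrite(f'pics/d{t}.png',cv2.resize(a,None,fx=5,fy=5,interpolation=2))
cv2.imwrite('pics/d.png',np.hstack([cv2.imread('pics/d5.png'),cv2.imread('pics/d6.png')]))
E
```

```text
(np.float64(1.6862622836875434), np.float64(0.18154625142923703))
(np.float64(1.5680315615318006), np.float64(0.2137281811397464))
```

View pics/d.png

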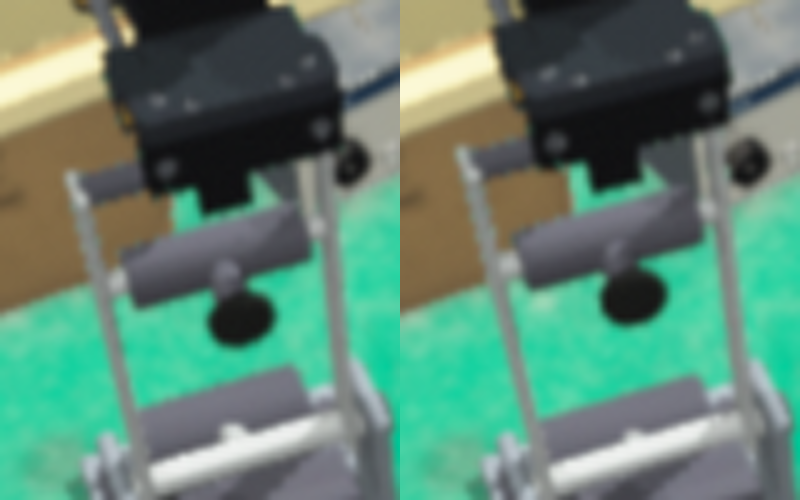

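Emit:
{"fn": "apply_moves", "kwargs": {"increments": [{"xyz": [5, 0, 0], "rotation": [0, 0, 0], "grip": 137}, {"xyz": [10, 0, 0.5], "rotation": [0, 0, 0], "grip": 137}, {"xyz": [14, 0, 0.5], "rotation": [0, 0, 0], "grip": 137}, {"xyz": [14, 0, 0.5], "rotation": [0, 0, 0], "grip": 137}, {"xyz": [14, 0, 0.5], "rotation": [0, 0, 0], "grip": 137}]}}

```text
time: 10.88
ee_pos: [0.6484, 0.028, 0.3137]
eef_rot: [0.996, -0.088, -0.005, -0.0]
ft_force: [-12.0, -0.6, 4.3]
width: 0.0404
```

Run:
```python
from h import *
th=ang()
snap('scene',7)
for t in(6,7):
  a=load('scene',str(t))['img'][120:220,205:285]; cv2.imwrite(f'pics/d{t}.png',cv2.resize(a,None,fx=5,fy=5,interpolation=2))
cv2.imwrite('pics/e.png',np.hstack([cv2.imread('pics/d6.png'),cv2.imread('pics/d7.png')]))
```

```text
t 10.875 th 1.652 rad 0.2154 Ftan -12.06 Frad 3.35 F [-12.04  -0.59   4.31] w 0.0404 vmax 0.002
```

View pics/e.png

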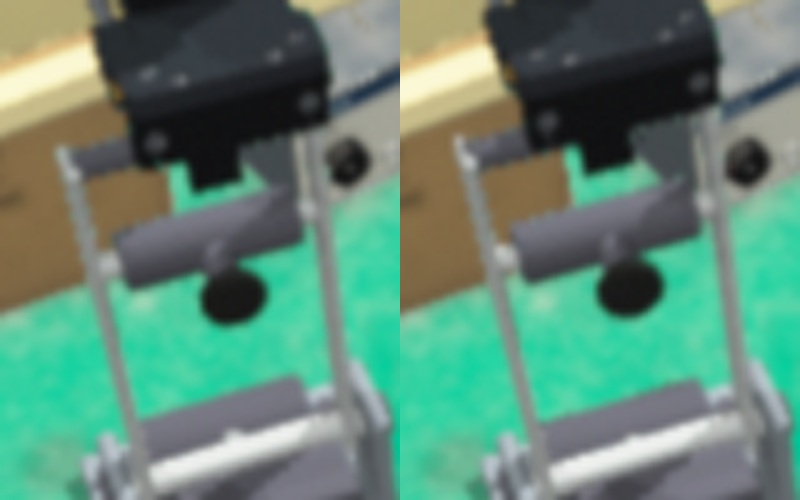

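Emit:
{"fn": "apply_moves", "kwargs": {"increments": [{"xyz": [-4, 0, 0], "rotation": [0, 0, 0], "grip": 137}, {"xyz": [-8, 0, 0], "rotation": [0, 0, 0], "grip": 137}, {"xyz": [-8, 0, 0], "rotation": [0, 0, 0], "grip": 137}]}}

```text
time: 11.3
ee_pos: [0.6405, 0.0295, 0.314]
eef_rot: [0.996, -0.088, -0.005, -0.0]
ft_force: [-0.7, -0.9, 0.7]
width: 0.0402
```

Run:
```python
from h import *
th=ang()
snap('scene',8)
for t in(7,8):
  a=load('scene',str(t))['img'][120:220,205:285]; cv2.imwrite(f'pics/d{t}.png',cv2.resize(a,None,fx=5,fy=5,interpolation=2))
cv2.imwrite('pics/e2.png',np.hstack([cv2.imread('pics/d7.png'),cv2.imread('pics/d8.png')]))
```

```text
t 11.3 th 1.614 rad 0.2152 Ftan -0.59 Frad 0.64 F [-0.74 -0.94  0.67] w 0.0402 vmax 0.007
```

View pics/e2.png

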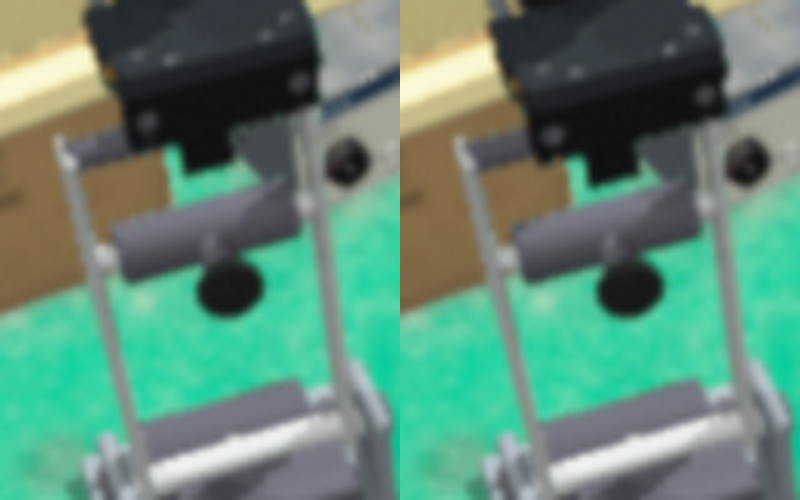

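Emit:
{"fn": "apply_moves", "kwargs": {"increments": [{"xyz": [-2, 0, 0], "rotation": [0, 0, 0], "grip": 90}, {"xyz": [-2, 0, -5], "rotation": [0, 0, 0], "grip": 60}, {"xyz": [-2, 0, -20], "rotation": [0, 0, 0], "grip": 60}, {"xyz": [-2, 0, -45], "rotation": [0, 0, 0], "grip": 60}, {"xyz": [-2, 0, -70], "rotation": [0, 0, 0], "grip": 60}]}}

```text
time: 11.98
ee_pos: [0.6394, 0.0296, 0.3859]
eef_rot: [0.996, -0.088, -0.004, -0.0]
ft_force: [0.5, -0.5, 0.1]
width: 0.0661
```

Run:
```python
from h import *
th=ang()
snap('scene',9);snap('top',9)
print(r.read_state()['joint_positions'])
for P in [(.62,-.0,.40),(.56,-.24,.40),(.562,-.241,.12)]: print(inc(P,-.174+0.5))
cv2.imwrite('pics/e3.png',np.hstack([load('scene','9')['img'],load('top','9')['img']])[::1,:][:, :])
a=load('scene','9')['img'][50:300,180:380];b=load('top','9')['img'][100:300,200:420]
cv2.imwrite('pics/e3.png',np.hstack([cv2.resize(a,(400,500),interpolation=2),cv2.resize(b,(400,364),interpolation=2).copy() if 0 else np.vstack([cv2.resize(b,(400,364),interpolation=2),np.zeros((136,400,3),np.uint8)])]))
```

```text
t 11.975 th 1.599 rad 0.287 Ftan 0.54 Frad 0.09 F [ 0.47 -0.5   0.08] w 0.0661 vmax 0.466
[ 0.33482142  0.42665501 -0.6989485   1.08396191  0.26920815  1.72089807
 -0.45513819]
(array([-14.5,  33.2, -12. ]), array([ -0.1,   0.2, -28.8]))
(array([-31.3, 280. , -12.3]), array([ -0.1,   0.2, -28.8]))
(array([-27.8, 281. , 267.7]), array([ -0.1,   0.2, -28.8]))
```

View pics/e3.png

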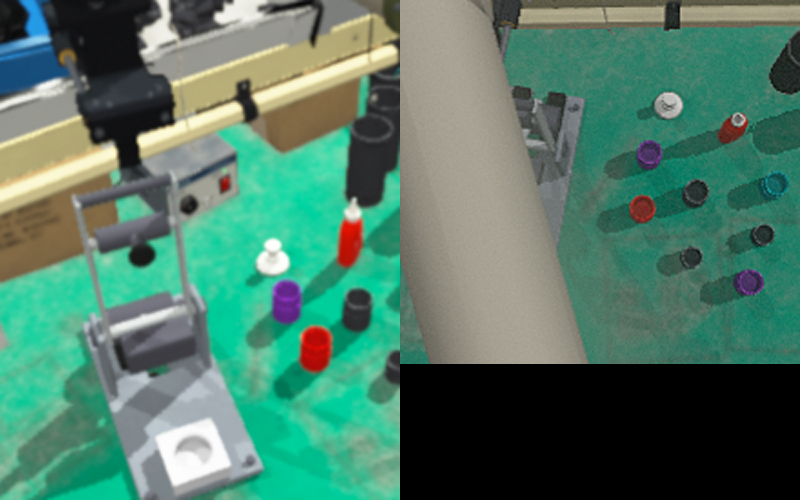

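Run:
```python
from h import *
T,S=load('top','9'),load('scene','0'); T0=load('top','0')
print('red',atz(T0,333,215,.045)[:2],atz(S,337,218,.05)[:2],'purple',atz(T0,337,185,.05)[:2],'turq',atz(T0,405,201,.05)[:2])
print('bottle tip',depthpt(T0,386,164),depthpt(T0,385,170),'base',atz(T0,383,176,0)); print(tri(T0,(387,163.5),S,(356.5,152)))
# refine tall: fit pixel blobs
for n,c,box in(('top',T0,(350,193,376,220)),('scene',S,(344,190,372,220))):
    x0,y0,x1,y1=box; cv2.imwrite(f'pics/f_{n}.png',cv2.resize(c['img'][y0:y1,x0:x1],None,fx=12,fy=12,interpolation=2))
a=cv2.imread('pics/f_top.png');b=cv2.imread('pics/f_scene.png');h=max(a.shape[0],b.shape[0])
pad=lambda i:cv2.copyMakeBorder(i,0,h-i.shape[0],0,10,0)
cv2.imwrite('pics/f.png',np.hstack([pad(a),pad(b)]))
```

```text
red [ 0.53587521 -0.15594973] [ 0.54025186 -0.15361981] purple [ 0.62344394 -0.16833227] turq [ 0.57503738 -0.36444758]
bottle tip [ 0.66839792 -0.30208847  0.1135932 ] [ 0.66007904 -0.304606    0.07940633] base [ 0.66156309 -0.31147594  0.        ]
(array([ 0.67223453, -0.30677749,  0.10411647]), np.float64(0.0005191179738389634))
```

View pics/f.png

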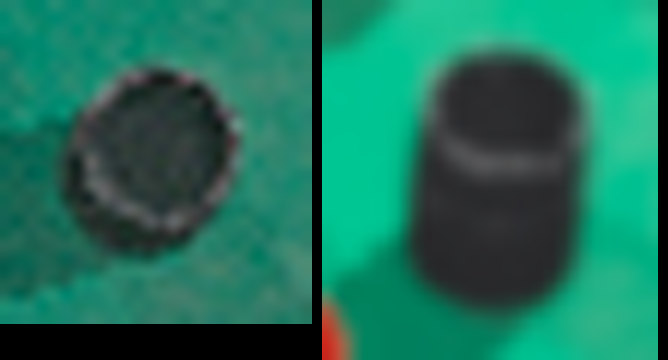

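Run:
```python
from h import *
T,S=load('top','0'),load('scene','0')
print(tri(T,(363.0,205.0),S,(359.3,198.5)),atz(T,363.,205.,.05),atz(S,359.3,198.5,.05))
P=(.565,-.242)
for y in (-1.745,-1.3,-1.0): print([inc(q,y) for q in [(.60,-.05,.38),(P[0],P[1],.15)]])
```

```text
(array([ 0.564013  , -0.24284624,  0.04931751]), np.float64(0.00011488068761684955)) [ 0.56394356 -0.24273007  0.05      ] [ 0.56352312 -0.24249022  0.05      ]
[(array([-25.3,  85.9,   8. ]), array([ 0.2,  0.3, 89.8])), (array([-24.8, 281.4, 237.7]), array([ 0.2,  0.3, 89.8]))]
[(array([-25.3,  85.9,   8. ]), array([ 0.1,  0.3, 64.3])), (array([-24.8, 281.4, 237.7]), array([ 0.1,  0.3, 64.3]))]
[(array([-25.3,  85.9,   8. ]), array([ 0. ,  0.3, 47.1])), (array([-24.8, 281.4, 237.7]), array([ 0. ,  0.3, 47.1]))]
```

Emit:
{"fn": "apply_moves", "kwargs": {"increments": [{"xyz": [-5, 40, 0], "rotation": [0, 0, 9], "grip": 60}, {"xyz": [-10, 95, 0], "rotation": [0, 0, 19], "grip": 60}, {"xyz": [-15, 150, 20], "rotation": [0, 0, 29], "grip": 60}, {"xyz": [-20, 205, 50], "rotation": [0, 0, 39], "grip": 60}, {"xyz": [-25, 250, 80], "rotation": [0, 0, 49], "grip": 60}]}}

```text
time: 12.7
ee_pos: [0.5701, -0.2139, 0.3071]
eef_rot: [0.868, -0.497, -0.002, 0.0]
ft_force: [0.3, -0.2, -0.9]
width: 0.0665
```

Run:
```python
from h import *
print(r.read_state()['joint_positions'].round(2))
for q in [(.564,-.2427,.13),(.564,-.2427,.032)]: print(inc(q,-1.745))
```

```text
[ 0.66  0.31 -0.49  1.36  0.14  1.51 -0.86]
(array([ 22.3,  19.4, 177.1]), array([ 0.2,  0.1, 40.4]))
(array([ 22.7,  19.2, 275.1]), array([ 0.2,  0.1, 40.4]))
```

Emit:
{"fn": "apply_moves", "kwargs": {"increments": [{"xyz": [8, 10, 40], "rotation": [0, 0, 10], "grip": 60}, {"xyz": [16, 19, 80], "rotation": [0, 0, 20], "grip": 60}, {"xyz": [22, 19, 120], "rotation": [0, 0, 30], "grip": 60}, {"xyz": [22, 19, 160], "rotation": [0, 0, 40], "grip": 60}, {"xyz": [22, 19, 170], "rotation": [0, 0, 40], "grip": 60}]}}

```text
time: 13.32
ee_pos: [0.5629, -0.2417, 0.1347]
eef_rot: [-0.646, 0.763, 0.004, -0.002]
ft_force: [-0.7, -0.5, 1.0]
width: 0.0663
```

Run:
```python
from h import *
print(r.read_state()['joint_positions'].round(2))
for q in [(.564,-.2427,.032)]: print(inc(q,-1.745))
c=snap('scene',10)
cv2.imwrite('pics/g.png',cv2.resize(c['img'][90:290,220:460],None,fx=3,fy=3,interpolation=2))
```

```text
[ 0.62  0.41 -0.37  1.59  0.15  1.18 -1.52]
(array([  1. ,  -2.1, 102.7]), array([0.5, 0.1, 0.5]))
```

View pics/g.png

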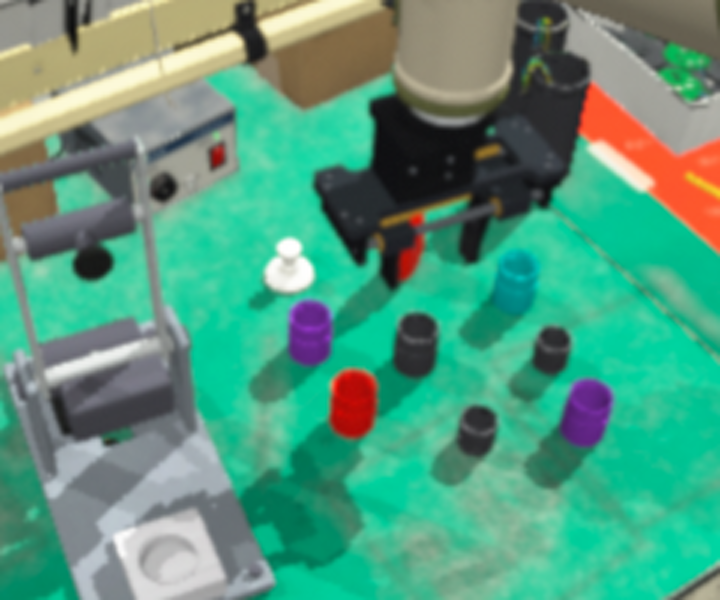

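Emit:
{"fn": "apply_moves", "kwargs": {"increments": [{"xyz": [1, -2, 25], "rotation": [0.5, 0, 0.5], "grip": 60}, {"xyz": [1, -2, 50], "rotation": [0.5, 0, 0.5], "grip": 60}, {"xyz": [1, -2, 75], "rotation": [0.5, 0, 0.5], "grip": 60}, {"xyz": [1, -2, 95], "rotation": [0.5, 0, 0.5], "grip": 60}, {"xyz": [1, -2, 102.5], "rotation": [0.5, 0, 0.5], "grip": 60}]}}

```text
time: 14.0
ee_pos: [0.5645, -0.2427, 0.0324]
eef_rot: [-0.645, 0.764, 0.0, 0.001]
ft_force: [0.2, -1.0, 0.4]
width: 0.0665
```

Run:
```python
from h import *
print(r.read_state()['ft_force'])
for q in [(.564,-.2427,.032)]: print(inc(q,-1.745))
a=snap('scene',11);b=snap('top',11)
cv2.imwrite('pics/g2.png',np.hstack([cv2.resize(a['img'][150:250,310:410],(400,400),interpolation=2),cv2.resize(b['img'][165:245,322:402],(400,400),interpolation=2)]))
```

```text
[ 0.18062083 -1.0011784   0.42943721]
(array([0.1, 0.5, 0.4]), array([-0.1,  0.1,  0.3]))
```

View pics/g2.png

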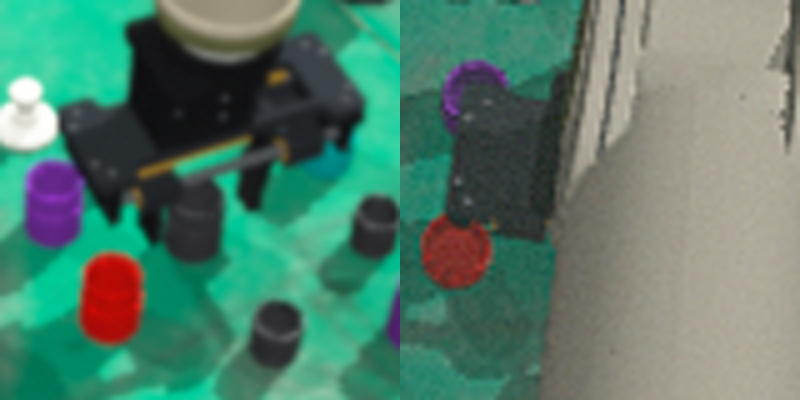

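The head stands between the fingers. Close gently (10 N).

Emit:
{"fn": "apply_moves", "kwargs": {"increments": [{"xyz": [0, 0, 0], "rotation": [0, 0, 0], "grip": 110}, {"xyz": [0, 0, 0], "rotation": [0, 0, 0], "grip": 150}, {"xyz": [0, 0, 0], "rotation": [0, 0, 0], "grip": 190}, {"xyz": [0, 0, 0], "rotation": [0, 0, 0], "grip": 190}, {"xyz": [0, 0, 0], "rotation": [0, 0, 0], "grip": 190}], "squeeze": 10}}

```text
time: 14.72
ee_pos: [0.5648, -0.2427, 0.0331]
eef_rot: [-0.644, 0.765, -0.0, 0.001]
ft_force: [-0.3, 0.6, 3.8]
width: 0.0403
```

Emit:
{"fn": "apply_moves", "kwargs": {"increments": [{"xyz": [0, 0, -10], "rotation": [0, 0, 0], "grip": 190}, {"xyz": [0, 0, -30], "rotation": [0, 0, 0], "grip": 190}, {"xyz": [0, 0, -60], "rotation": [0, 0, 0], "grip": 190}, {"xyz": [0, 0, -90], "rotation": [0, 0, 0], "grip": 190}, {"xyz": [0, 0, -90], "rotation": [0, 0, 0], "grip": 190}]}}

```text
time: 15.35
ee_pos: [0.5663, -0.2434, 0.1272]
eef_rot: [-0.644, 0.765, -0.003, 0.002]
ft_force: [-0.3, -0.8, -0.3]
width: 0.0404
```

Run:
```python
from h import *
print(r.read_state()['ft_force'])
a=snap('scene',12);b=snap('top',12)
cv2.imwrite('pics/g3.png',np.hstack([cv2.resize(a['img'][130:250,300:420],(400,400),interpolation=2),cv2.resize(a['img'][230:310,220:300],(400,400),interpolation=2)]))
cv2.imwrite('pics/g4.png',cv2.resize(b['img'][190:260,220:300],None,fx=9,fy=8,interpolation=2))
```

```text
[-0.28764986 -0.7611661  -0.27747783]
```

View pics/g3.png

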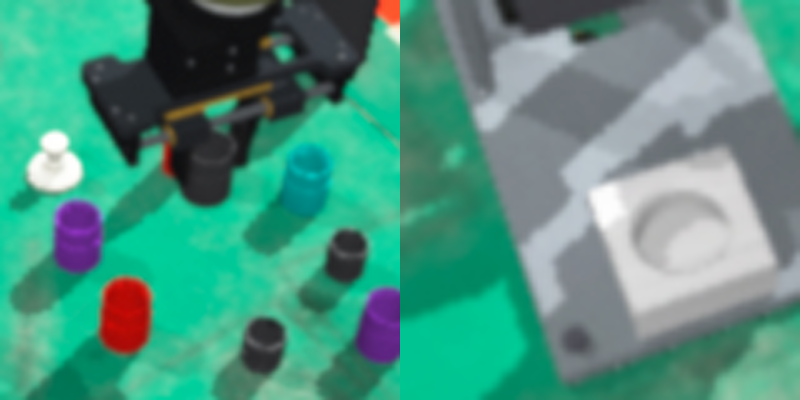

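View pics/g4.png

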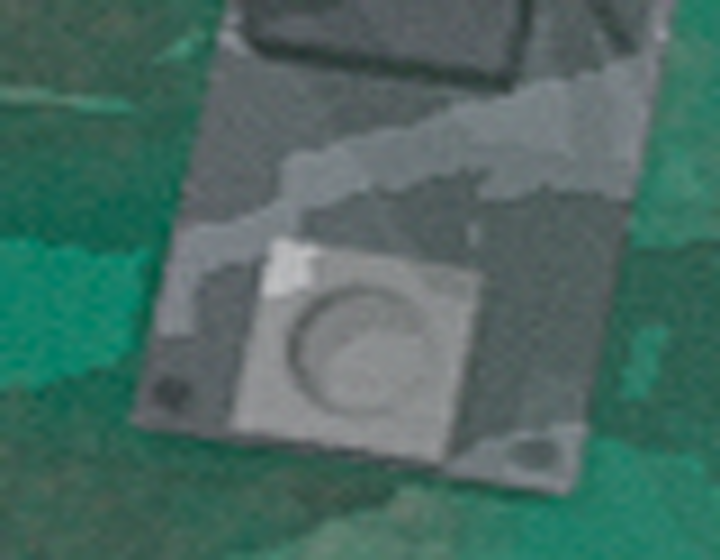

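Run:
```python
from h import *
T,S=load('top','12'),load('scene','12')
for a,b in (((260.6,233.9),(276.2,276.2)),((259.7,233.9),(276.7,275.6)),((260.1,233.9),(276.5,275.9))):
    print(tri(T,a,S,b),atz(T,*a,.038)[:2],atz(S,*b,.038)[:2])
# block corners at z=.038 from both
ct=np.array([(270,240),(482,272),(445,462),(232,430)])/[9,8]+[220,190]
cs=(np.array([(590,190),(728,148),(775,265),(640,308)])-[400,0])/5+[220,230]
for c,q in((T,ct),(S,cs)):
    P=np.array([atz(c,*p,.038)[:2] for p in q]); print(P.round(4).tolist(),P.mean(0),[np.linalg.norm(P[i]-P[i-1]).round(4) for i in range(4)],np.degrees(np.arctan2(*(P[0]-P[3])[::-1])))
    Pd=[depthpt(c,*p) for p in [q.mean(0)+[4,-4]]]; print(Pd)
# block top by depth
for n,c in(('T',T),('S',S)):
    P,u,v=cloud(c); m=(abs(P[:,0]-.483)<.05)&(abs(P[:,1]-.057)<.05)&(P[:,2]>.033)&(P[:,2]<.045); Q=P[m]; print(n,len(Q),np.median(Q[:,2]),cv2.minAreaRect((Q[:,:2]*1000).astype(np.float32)))
# where is the held head: rim by depth
    for h in [(.5663,-.2434)]:
        m=(abs(P[:,0]-h[0])<.03)&(abs(P[:,1]-h[1])<.03)&(P[:,2]>.085)&(P[:,2]<.16); Q=P[m]; print(len(Q),np.histogram(Q[:,2],bins=np.arange(.085,.165,.005))[0])
```

```text
(array([0.48401822, 0.0573022 , 0.02826958]), np.float64(0.0028956649368394667)) [0.48228504 0.05455038] [0.47970425 0.06046666]
(array([0.4826142 , 0.05783245, 0.03415389]), np.float64(1.4024539791552651e-05)) [0.48228987 0.05718244] [0.48049778 0.05868273]
(array([0.48322723, 0.05759236, 0.03140919]), np.float64(0.0012225965395432634)) [0.48228773 0.05601256] [0.48003778 0.05947508]
[[0.5231, 0.0866], [0.5111, 0.0172], [0.4422, 0.028], [0.4538, 0.0972]] [0.48252682 0.05726503] [np.float64(0.0701), np.float64(0.0705), np.float64(0.0697), np.float64(0.0701)] -8.696590978944258
[array([0.49548375, 0.04822459, 0.02213191])]
[[0.5227, 0.0866], [0.508, 0.0188], [0.4403, 0.0321], [0.4542, 0.096]] [0.4813123  0.05838744] [np.float64(0.0691), np.float64(0.0693), np.float64(0.069), np.float64(0.0654)] -7.82018860897617
[array([0.49403557, 0.04163829, 0.02207766])]
T 397 0.037511400100748174 ((483.9349365234375, 59.365745544433594), (70.85579681396484, 70.24882507324219), 80.41446685791016)
0 [0 0 0 0 0 0 0 0 0 0 0 0 0 0 0]
S 572 0.037410281235929724 ((482.7543640136719, 59.50937271118164), (70.67649841308594, 73.05007934570312), 79.92548370361328)
395 [ 0  0 19 17 21 25 33 42 52 35 51 47 24 13 16]
```

Run:
```python
from h import *
for q in [(.4835,.058,.14),(.4835,.058,.10)]: print(inc(q,-1.745))
```

```text
(array([-282.8,  131. ,  -16.1]), array([-0.2,  0.1,  0.2]))
(array([-282.8,  131.1,   23.9]), array([-0.2,  0.1,  0.2]))
```

Emit:
{"fn": "apply_moves", "kwargs": {"increments": [{"xyz": [-25, 12, -16], "rotation": [0, 0, 0], "grip": 190}, {"xyz": [-70, 33, -16], "rotation": [0, 0, 0], "grip": 190}, {"xyz": [-115, 54, -16], "rotation": [0, 0, 0], "grip": 190}, {"xyz": [-160, 75, -16], "rotation": [0, 0, 0], "grip": 190}, {"xyz": [-205, 95, -16], "rotation": [0, 0, 0], "grip": 190}]}}

```text
time: 16.08
ee_pos: [0.5046, -0.0234, 0.1393]
eef_rot: [-0.644, 0.765, -0.0, 0.001]
ft_force: [1.2, 0.4, -0.3]
width: 0.0398
```

Run:
```python
from h import *
print(r.read_state()['joint_positions'].round(2))
for q in [(.4835,.058,.14),(.4835,.058,.10)]: print(inc(q,-1.745))
```

```text
[ 0.43  0.18 -0.52  1.87  0.1   1.12 -1.86]
(array([-76.6,  34.6,  -0.7]), array([-0.1,  0.1,  0.2]))
(array([-76.6,  34.7,  39.3]), array([-0.1,  0.1,  0.2]))
```

Emit:
{"fn": "apply_moves", "kwargs": {"increments": [{"xyz": [-30, 14, 0], "rotation": [0, 0, 0], "grip": 190}, {"xyz": [-60, 27, 0], "rotation": [0, 0, 0], "grip": 190}, {"xyz": [-76.5, 34.5, 10], "rotation": [0, 0, 0], "grip": 190}, {"xyz": [-76.5, 34.5, 30], "rotation": [0, 0, 0], "grip": 190}, {"xyz": [-76.5, 34.5, 40], "rotation": [0, 0, 0], "grip": 190}]}}

```text
time: 16.7
ee_pos: [0.4826, 0.0578, 0.0979]
eef_rot: [-0.644, 0.765, 0.0, -0.0]
ft_force: [-0.5, -0.4, -0.5]
width: 0.04
```

Run:
```python
from h import *
for q in [(.4835,.058,.052)]: print(inc(q,-1.745))
a=snap('scene',13);b=snap('top',13)
cv2.imwrite('pics/i1.png',cv2.resize(a['img'][200:310,220:330],None,fx=5,fy=5,interpolation=2))
cv2.imwrite('pics/i2.png',cv2.resize(b['img'][190:270,210:300],None,fx=6,fy=6,interpolation=2))
P=[(.4827,.058,.05+.02),(.4827,.058,.068+.0),]
```

```text
(array([-0.4, -0.8, 45.9]), array([0. , 0. , 0.2]))
```

View pics/i1.png

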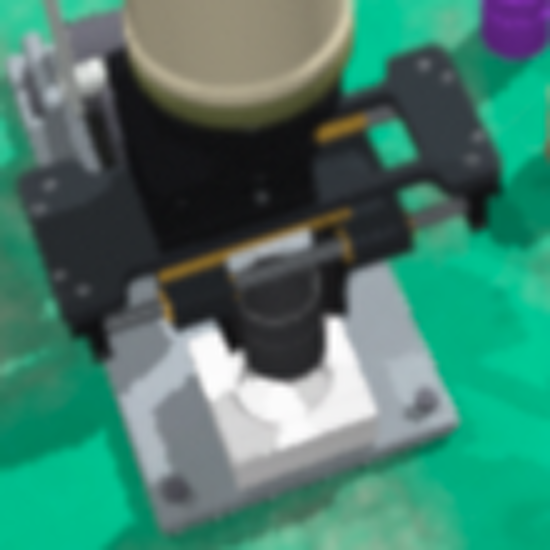

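View pics/i2.png

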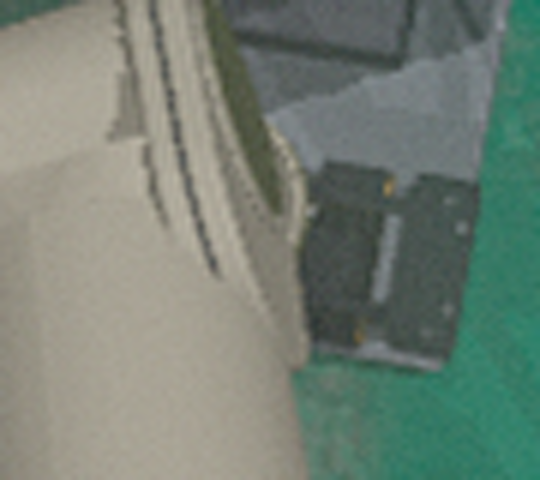

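Run:
```python
from h import *
S=load('scene','13'); img=cv2.resize(S['img'][200:310,220:330],None,fx=6,fy=6,interpolation=2)
t=np.linspace(0,2*np.pi,60)
for z,rr,col,c in((.0659,.0205,(0,0,255),(.4818,.0579)),(.1159,.0205,(0,255,255),(.4818,.0579)),(.038,.025,(255,0,255),(.4827,.058))):
    p=(proj(S,np.c_[c[0]+rr*np.cos(t),c[1]+rr*np.sin(t),np.full(60,z)])-[220,200]+.5)*6
    cv2.polylines(img,[p.astype(np.int32)],True,col,1)
cv2.imwrite('pics/i3.png',img[200:,100:600])
```

```text
(no output)
```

View pics/i3.png

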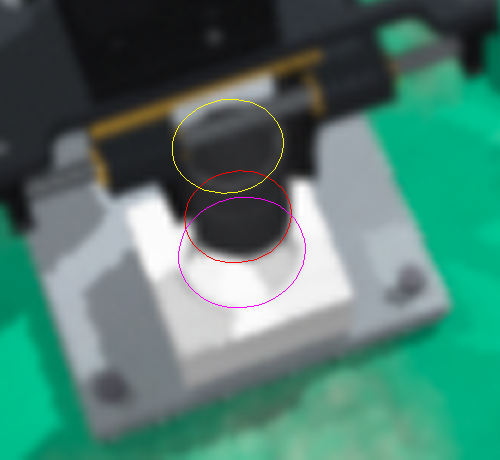

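Emit:
{"fn": "apply_moves", "kwargs": {"increments": [{"xyz": [0, -0.5, 8], "rotation": [0, 0, 0], "grip": 190}, {"xyz": [0, -0.5, 16], "rotation": [0, 0, 0], "grip": 190}, {"xyz": [0, -0.5, 22], "rotation": [0, 0, 0], "grip": 190}, {"xyz": [0, -0.5, 26], "rotation": [0, 0, 0], "grip": 190}, {"xyz": [0, -0.5, 28], "rotation": [0, 0, 0], "grip": 190}]}}

```text
time: 17.42
ee_pos: [0.4835, 0.0575, 0.0703]
eef_rot: [-0.644, 0.765, 0.0, 0.0]
ft_force: [-0.3, 0.6, 8.5]
width: 0.0399
```

Emit:
{"fn": "apply_moves", "kwargs": {"increments": [{"xyz": [0, 0, 1], "rotation": [0, 0, 0], "grip": 190}, {"xyz": [0, 0, 2], "rotation": [0, 0, 0], "grip": 190}, {"xyz": [0, 0, 3], "rotation": [0, 0, 0], "grip": 190}, {"xyz": [0, 0, 4], "rotation": [0, 0, 0], "grip": 190}]}}

```text
time: 17.92
ee_pos: [0.4851, 0.0587, 0.068]
eef_rot: [-0.644, 0.765, -0.0, 0.002]
ft_force: [-0.8, 3.7, 13.7]
width: 0.0402
```

Emit:
{"fn": "apply_moves", "kwargs": {"increments": [{"xyz": [0, 0, -2], "rotation": [0, 0, 0], "grip": 190}, {"xyz": [-1.5, 0, -2], "rotation": [0, 0, 0], "grip": 190}, {"xyz": [-1.5, 0, -1], "rotation": [0, 0, 0], "grip": 190}, {"xyz": [-1.5, 0, 1], "rotation": [0, 0, 0], "grip": 190}, {"xyz": [-1.5, 0, 2], "rotation": [0, 0, 0], "grip": 190}]}}

```text
time: 18.55
ee_pos: [0.4853, 0.0603, 0.0658]
eef_rot: [-0.644, 0.765, -0.0, 0.002]
ft_force: [-0.4, 0.9, 2.3]
width: 0.0406
```

Run:
```python
from h import *
s=r.read_state(); print(s['ft_force'],s['torque'])
S=snap('scene',14); img=cv2.resize(S['img'][200:310,220:330],None,fx=6,fy=6,interpolation=2)
cv2.imwrite('pics/i4.png',img[150:,100:600])
```

```text
[-0.37537382  0.86444842  2.31730219] [ 0.15467465  0.04698721 -0.00875576]
```

View pics/i4.png

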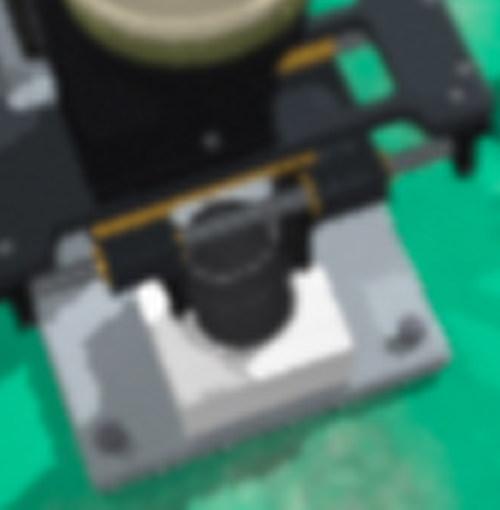

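Emit:
{"fn": "apply_moves", "kwargs": {"increments": [{"xyz": [-0.5, 0, 1.5], "rotation": [0, 0, 0], "grip": 190}, {"xyz": [-0.5, 0, 3], "rotation": [0, 0, 0], "grip": 190}, {"xyz": [-0.5, 0, 4], "rotation": [0, 0, 0], "grip": 190}]}}

```text
time: 18.98
ee_pos: [0.4853, 0.0607, 0.0616]
eef_rot: [-0.644, 0.765, -0.0, 0.002]
ft_force: [0.1, 0.7, -1.1]
width: 0.0405
```

Run:
```python
from h import *
s=r.read_state(); print(s['ft_force'],s['torque'])
```

```text
[ 0.12033309  0.67768871 -1.14580992] [ 0.0887016   0.02644512 -0.04524511]
```

Freely inside the hole. Continue down.

Emit:
{"fn": "apply_moves", "kwargs": {"increments": [{"xyz": [0, 0, 1.5], "rotation": [0, 0, 0], "grip": 190}, {"xyz": [0, 0, 3], "rotation": [0, 0, 0], "grip": 190}, {"xyz": [0, 0, 4.5], "rotation": [0, 0, 0], "grip": 190}, {"xyz": [0, 0, 6], "rotation": [0, 0, 0], "grip": 190}, {"xyz": [0, 0, 6], "rotation": [0, 0, 0], "grip": 190}]}}

```text
time: 19.6
ee_pos: [0.4852, 0.0607, 0.0555]
eef_rot: [-0.645, 0.765, -0.0, 0.002]
ft_force: [0.7, -0.1, -1.4]
width: 0.0404
```

Emit:
{"fn": "apply_moves", "kwargs": {"increments": [{"xyz": [0, 0, 1], "rotation": [0, 0, 0], "grip": 190}, {"xyz": [0, 0, 2], "rotation": [0, 0, 0], "grip": 190}, {"xyz": [0, 0, 3], "rotation": [0, 0, 0], "grip": 190}, {"xyz": [0, 0, 4], "rotation": [0, 0, 0], "grip": 190}, {"xyz": [0, 0, 4], "rotation": [0, 0, 0], "grip": 190}]}}

```text
time: 20.23
ee_pos: [0.4852, 0.0601, 0.0519]
eef_rot: [-0.644, 0.765, -0.0, 0.001]
ft_force: [-2.8, -2.2, 8.9]
width: 0.0401
```

Emit:
{"fn": "apply_moves", "kwargs": {"increments": [{"xyz": [0, 0, 2], "rotation": [0, 0, 0], "grip": 190}, {"xyz": [0, 0, 3], "rotation": [0, 0, 0], "grip": 190}, {"xyz": [0, 0, 3], "rotation": [0, 0, 0], "grip": 190}]}}

```text
time: 20.6
ee_pos: [0.4853, 0.0595, 0.0497]
eef_rot: [-0.644, 0.765, -0.001, 0.001]
ft_force: [-4.9, -2.9, 14.1]
width: 0.0396
```

Run:
```python
from h import *
s=r.read_state(); print(s['ft_force'],s['torque'])
S=snap('scene',15); img=cv2.resize(S['img'][200:310,220:330],None,fx=6,fy=6,interpolation=2)
cv2.imwrite('pics/i5.png',img[150:,100:600])
P,u,v=cloud(S); m=(np.hypot(P[:,0]-.4845,P[:,1]-.059)<.024)&(P[:,2]>.04); print(np.histogram(P[m,2],bins=np.arange(.04,.12,.004)))
```

```text
[-4.90139281 -2.85497548 14.0618191 ] [-0.64591868  1.32336492 -0.04937873]
(array([28, 19, 27, 21, 21, 26, 27, 39,  2,  1,  0,  2,  2,  2,  0,  0,  0,
        0,  0]), array([0.04 , 0.044, 0.048, 0.052, 0.056, 0.06 , 0.064, 0.068, 0.072,
       0.076, 0.08 , 0.084, 0.088, 0.092, 0.096, 0.1  , 0.104, 0.108,
       0.112, 0.116]))
```

View pics/i5.png

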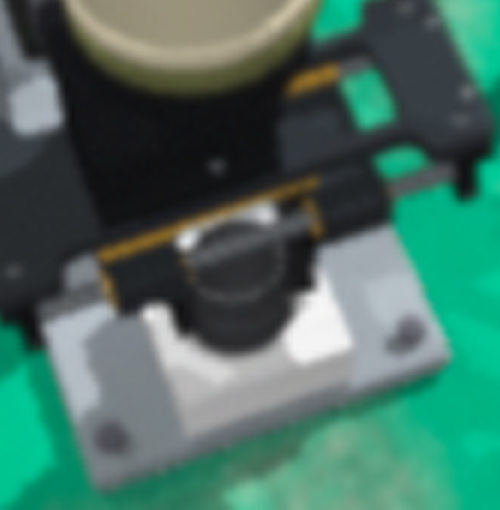

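Emit:
{"fn": "apply_moves", "kwargs": {"increments": [{"xyz": [0, 0, 0], "rotation": [0, 0, 0], "grip": 160}, {"xyz": [0, 0, 0], "rotation": [0, 0, 0], "grip": 120}, {"xyz": [0, 0, 0], "rotation": [0, 0, 0], "grip": 80}, {"xyz": [0, 0, 0], "rotation": [0, 0, 0], "grip": 60}, {"xyz": [0, 0, 0], "rotation": [0, 0, 0], "grip": 60}]}}

```text
time: 21.28
ee_pos: [0.4852, 0.0595, 0.0496]
eef_rot: [-0.644, 0.765, -0.001, 0.001]
ft_force: [0.3, 0.4, 0.2]
width: 0.0641
```

Emit:
{"fn": "apply_moves", "kwargs": {"increments": [{"xyz": [0, 0, -15], "rotation": [0, 0, 0], "grip": 60}, {"xyz": [0, 0, -35], "rotation": [0, 0, 0], "grip": 60}, {"xyz": [0, 0, -65], "rotation": [0, 0, 0], "grip": 60}, {"xyz": [10, 0, -95], "rotation": [0, 0, 0], "grip": 60}, {"xyz": [40, 0, -105], "rotation": [0, 0, 0], "grip": 60}]}}

```text
time: 21.9
ee_pos: [0.4794, 0.0214, 0.1577]
eef_rot: [-0.645, 0.764, -0.002, 0.002]
ft_force: [0.5, -0.7, -0.5]
width: 0.0667
```

Emit:
{"fn": "apply_moves", "kwargs": {"increments": [{"xyz": [50, 0, 0], "rotation": [0, 0, 0], "grip": 60}, {"xyz": [100, 0, 0], "rotation": [0, 0, 0], "grip": 60}, {"xyz": [150, 0, 0], "rotation": [0, 0, 0], "grip": 60}, {"xyz": [200, 0, 0], "rotation": [0, 0, 0], "grip": 60}, {"xyz": [200, 0, 0], "rotation": [0, 0, 0], "grip": 60}]}}

```text
time: 22.52
ee_pos: [0.445, -0.1796, 0.1584]
eef_rot: [-0.643, 0.766, -0.002, 0.002]
ft_force: [0.2, -0.6, -0.2]
width: 0.0665
```

Run:
```python
from h import *
s=r.read_state(); print(s['ft_force'],s['ee_pos'])
S=snap('scene',16);T=snap('top',16)
for n,c in(('S',S),('T',T)):
    P,u,v=cloud(c); m=(np.hypot(P[:,0]-.4845,P[:,1]-.059)<.026)&(P[:,2]>.058); Q=P[m]; print(n,len(Q),Q[:,2].max() if len(Q) else 0, cv2.minEnclosingCircle((Q[Q[:,2]>.064][:,:2]*1000).astype(np.float32)) if len(Q)>9 else 0)
cv2.imwrite('pics/j.png',np.hstack([cv2.resize(S['img'][130:310,200:340],(467,600),interpolation=2)[:,:400],cv2.resize(T['img'][140:260,220:300],(400,600),interpolation=2)]))
```

```text
[ 0.24515733 -0.61267297 -0.24348494] [ 0.4449563  -0.17957529  0.15837982]
S 131 0.07236342536225851 ((482.9313659667969, 57.95267105102539), 19.96408462524414)
T 56 0.07404348597599078 ((483.331787109375, 58.516632080078125), 19.709436416625977)
```

View pics/j.png

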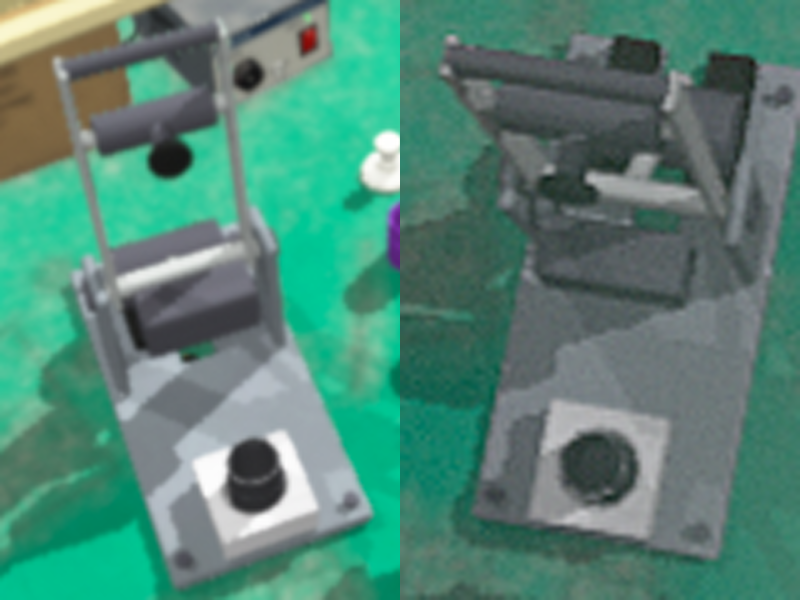

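View pics/scene_16.png

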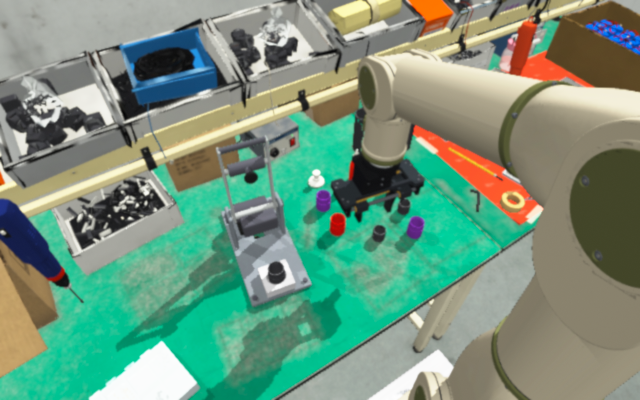

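Emit:
{"fn": "apply_moves", "kwargs": {"increments": [{"xyz": [0, 0, 0], "rotation": [0, 0, 0], "grip": 60}, {"xyz": [0, 0, 0], "rotation": [0, 0, 0], "grip": 60}]}}

```text
time: 22.88
ee_pos: [0.4465, -0.1745, 0.1585]
eef_rot: [-0.646, 0.763, -0.002, 0.003]
ft_force: [-0.5, -0.5, 0.5]
width: 0.0662
```

Run:
```python
from h import *
print(abs(r.read_state()['joint_vel']).max()); print(r.close_job())
```

```text
0.008027264350864894
the job is handed in; nothing more can be done
None
```

I lifted the fixture arm past its balance point (load changed sign at about 1.45 rad) and followed it to its rubber stop at about 1.6 rad. I then set the tall black head in the round pocket, released it, backed off and handed the job in at about 23 s.

**Last checks:**
- **Arm:** the last pictures show it open by itself, nothing touching it.
- **Tall head:** it stands upright by eye, with its rim measured at about 72–74 mm (70 mm when seated; the depth reads a few mm high). Its centre is within about 1–2 mm of the measured pocket centre, at (0.483, 0.058).
- **Small heads:** they look where they were in the last pictures; I did not measure them again.
- **Robot:** clear of everything, force readings under 1 N and joints at rest.

**What did not go as intended:**
- **Stop pressed too hard:** one step pushed the handle against the stop with about 12 N, over the 5 N guide. I backed off at once. The force at the rubber, limited to 40 N, was not measured; I guess about 30 N.
- **Sideways load while lifting:** near 0.94 rad, about 21 N built up along the arm, away from the hinge, until I loosened the grip.
- **Pocket entry:** the head first caught the pocket's chamfer at about 14 N. I raised it 2 mm and shifted it about 1.5 mm, and it went in freely. Final seating pressure was about 14 N, against the 35 N limit.

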